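# Clear the cover, draw the filter plate and show it over the light panel

### The job

The orange filter plate of the small dust filter box needs a look, but a phone is propped on the box's cover. First stand the phone on its long edge in the middle slot of the wooden rack and let go of it; then swing the cover up by its bar to just past upright, where it stays, draw the filter plate up out of the box by its tab, and finish while still holding it still and upright over the middle of the light panel, lengthwise along the panel's long sides, with about 10 cm of air under it. Leave the phone in the rack, the cover open and the things lying around where they are.

Things in the scene. Friction and masses are not known exactly. Their poses are not given: they have to be found in the camera images.
- filter_box: Fixed grey box, 110 (x) x 152 (y) x 112 mm high without its white cover; origin under its centre, z up, -x is the louvred front, hinge along the far (+x) rim. Walls 6 mm, inner floor at z = 8 mm. In its middle the filter plate stands on the floor, thin along y, its two ends (x = +-29 to +-43 mm) between ribs 58 mm high, 12 mm apart; beside the tab about 65 mm are free along y.
- cover (a joint): Cover angle: 0 = shut, grows as the front edge is lifted up and over to the far side, stop at 1.9 rad. The hinge is stiff (friction 0.12 N m): it stays where it is left. The cover weighs 180 g.
- cover_hinge (a point): Middle of the hinge line: fixed to the box at x = +55, y = 0, z = 112 mm of its frame; the hinge runs along the box's y. Its axes are the box's.
- cover_bar (a point): Centre of the cover's round steel bar (10 mm thick, along the box's y, 84 mm long, an 8 mm leg at each end) in front of the cover's front edge; 29 mm free gap between bar and edge. It turns with the cover, 144 mm from the hinge line, 5 mm above hinge level when shut. Being round, it can turn between fingers that pinch it across from above.
- phone_center (a point): Centre of a phone (dark screen, tan back), 67 (x) x 140 (y) x 8 mm (z, screen +z), 160 g. It starts on the shut cover, long edge down, top edge leaning 0.52 rad from upright toward the box's front; its x points down along it. It rests on a ledge (lip 7 mm) and two back posts (45 mm up, outside y = +-41 mm of the cover's middle); between them its back is free, and so is its top edge.
- rack: Fixed light wooden rack, origin at the centre of its underside, z up. Three slots run along its y, at x = -30, 0 (middle) and +30 mm, each 12 mm wide with rounded mouths, between two rows of teeth (y = +-30 to +-54 mm) that reach 35 mm high; slot floor at z = 8 mm. A phone standing in a slot has its centre 41 mm above the origin.
- plate_center (a point): Centre of the orange filter plate (70 g): frame 90 (x) x 8 (y) x 72 mm (z, up) with a grip tab 36 (x) x 8 (y) x 26 mm on the middle of its upper edge, 98 mm high in all; this point lies half-way up, 49 mm above the lower edge and 49 mm below the tab's top. In the box the tab's top is 6 mm below the cover.
- light_panel: Fixed flat panel, white face in an aluminium frame, 150 (x, long) x 100 (y) x 8 mm; origin at the centre of its underside, z up.
- tape_roll: Bystander: amber tape roll on the black mat, 68 mm across, 19 mm high, origin under its centre.
- suction_cup: Bystander: red suction cup, 43 mm across, 37 mm high, origin under its centre.
- driver_red_white: Bystander: red and white screwdriver, 102 mm long (its y), 13 mm thick, origin under its centre.
Not all that is in view belongs to the job. There is more than one size of the part that bears phone_center; the job needs the larger.

How it is judged (in metres and radians):
On the way, in this order (a step that is already met when the one before it is completed fails the run):
1. the phone stands on its long edge in the rack's middle slot, let go (x of phone_center in the frame of rack between -0.01 and 0.01 m and y of phone_center in the frame of rack between -0.03 and 0.03 m and z of phone_center in the frame of rack between 0.034 and 0.05 m and angle between the x axis of phone_center and the z axis of rack, either way round below 0.25 rad and contact force between phone and the fingers below 0.1 N and linear speed of phone below 0.03 m/s), for 0.2 s.
2. the cover is lifted open (past 1.4 rad) (value of joint cover above 1.4 rad), for 0.2 s.
3. the filter plate is drawn up clear of the box (z of plate_center in the frame of filter_box above 0.165 m and contact force between filter_plate and the fingers above 1 N), for 0.1 s.
At the end, for the whole second after the job is handed in: Fingers hold the plate still, upright (0.2 rad), within 40 mm of the panel's centre, within 0.25 rad of its long axis, lower edge 40 to 140 mm above it; phone stands let go in the middle slot (10 mm across, 30 mm along, 0.25 rad of upright); cover open past 1.3 rad (horizontal distance between plate_center and light_panel below 0.04 m and z of plate_center in the frame of light_panel between 0.097 and 0.2 m and angle between plate_center's own z axis and vertical below 0.2 rad and angle between the x axis of plate_center and the x axis of light_panel, either way round below 0.25 rad and contact force between filter_plate and the fingers above 1 N and linear speed of filter_plate below 0.03 m/s and x of phone_center in the frame of rack between -0.01 and 0.01 m and y of phone_center in the frame of rack between -0.03 and 0.03 m and z of phone_center in the frame of rack between 0.034 and 0.05 m and angle between the x axis of phone_center and the z axis of rack, either way round below 0.25 rad and value of joint cover above 1.3 rad); the arm keeps its last pose, push and grip.
It fails at once if the phone falls flat on the desk (height (world z) of phone_center below 0.02 m).
It fails at once if a bystander is pushed more than 30 mm (distance of any of tape_roll, suction_cup, driver_red_white from where it was at the start of the episode above 0.03 m).
It also fails if it takes over 66 s, if anything falls off the work surface, if the arm or the gripper's body presses on something with over 40 N, if the wrist force passes 120 N, or if a joint passes its speed limit or range.

### The arm

A 6-joint arm with a two-finger parallel gripper is mounted at the origin on a cart in front of the work surface, level with it; the furniture and walls round the work are solid. World frame = base frame: x ahead of the robot, y to its left, z up, the work surface at z = 0. Lengths are in m, angles in degrees, forces in N, time in s.
With the tool pointing down it reaches from about 0.35 to 0.95 m from the base axis. Payload 17.4 kg.
Tool frame: the origin (TCP) lies midway between the tips of the shut fingers; the grasp point (between the pads) lies 19 mm behind it (robot.grip_point_offset is the z of the grasp point in the tool frame, in m); z points along the fingers, y is the direction in which the jaws open and shut (so a half turn about z gives the same grasp; the last joint's range is limited). The gripper opens to 93 mm and grips with 3 to 60 N. Pads are 15 mm wide; open, the fingers measure 128 mm over their backs; the gripper's body (75 mm by 188 mm) begins 65 mm behind the grasp point.
Start: joints at [-66.394, 6.646, 82.598, -0, 90.757, -2.166], TCP at [0.293, -0.608, 0.219] pointing down, gripper open.
Joint ranges: [-162.19, 162.19], [-47.58, 125.68], [4.15, 143.07], [-65.23, 245.23], [0.69, 171.88], [-170.13, 170.13]. Speed limits (degrees/s): [108.29, 108.29, 127.2, 180, 180, 180].

### API

Orientations are given as a 3x3 rotation matrix whose columns are the frame's x, y, z axes.
In Python, from plant import robot gives the robot as it stands. The module is installed in compiled form; this text tells all that it offers.
- The arm moves only by the tool arm_command, never from a script. Its argument "targets" is a list of rows, each a list of 3 entries, a list of its own where there are three numbers: the turn, a rotation vector about the tool's x, y, z in units of 5 degrees (1.0 is 5 degrees), then the shift along the tool's x, y, z in units of 25 mm (1.0 is 25 mm), then the closure, from 0 (fully open) to 1 (shut). A call has 1 to 12 rows; each row is the pose to reach, as a shift and turn from the pose commanded when the call began, along the tool's axes at that moment; what a row does not reach only later rows make up. A row lasts 1/12 s, in which the tool goes at most 41.7 mm and 7.16 degrees, less where a joint would pass 70% of its speed; a pose out of reach is approached as far as the arm can. A call with a gripper value outside its range is refused whole. The fingers move at their own pace and stop on an object; "force" is the grip in N (left out, the last holds). Time passes only in rows, so rows that repeat a pose let the fingers close. It gives the time, the measured TCP pose, the force and the opening at its end, in the units of the state.
- robot.state(): the state, without advancing time (a new reading comes with each control period).
- robot.grab_frame(name): name is "scene" or "top" or "wrist"; returns a dict with "frame" (480x640x3 uint8, blue, green, red), "depth" (480x640 float32, m along the optical axis (not along the pixel's ray), 0 where there is no reading), "intrinsics" (3x3 intrinsics, pixels), "position" and "rotation" of the camera in the world. Camera axes: x right, y down, z forward; pixel columns grow to the right and rows downward; lengths in m; the calibration is good to about 2 mm. A picture is of the moment at which its call begins.
- robot.job_done(): hands the job in, once; it reports no verdict.
The state is a dict: "t": time; "joint_pos": joint angles; "qd": joint speeds; "effort": joint torques, N m; "ee_pos": TCP position; "eef_rot": TCP orientation; "force": force on the tool from outside, world axes, zero at the start; "ft_torque": the same for the moment, N m; "opening": finger opening in m.
Only numpy, scipy, OpenCV 4.12 (cv2) and the standard library are available. Lean on these libraries where they do the work, as an engineer would, in place of code of your own. Each camera call takes 0.05 s, during which the arm holds its last target.

## Working session

There is one attempt and no reset: what is moved stays moved. The work goes in short steps, Python scripts to look and compute and a tool call to move; the robot and the scene stay as the last step left them, time stands still between calls to the robot, and variables do not carry over. Pictures are saved under pics/ and viewed, and the job is handed in when it is done.

Besides the shell and the picture viewer there is one more tool, called as name([rows], argument=value, ...), one row to a line, values as JSON. arm_command: Moves the arm, as the interface text tells. Its arguments: {"type":"object","properties":{"targets":{"type":"array","items":{"type":"array"}},"force":{"type":"number"}},"required":["targets"]}

```bash
mkdir -p pics; cat > h.py <<'E'
from plant import robot
import numpy as np, cv2, pickle
def grab(n,tag):
    f=robot.grab_frame(n); cv2.imwrite(f'pics/{tag}.png',f['frame']); pickle.dump(f,open(f'{tag}.pkl','wb')); return f
def load(tag): return pickle.load(open(f'{tag}.pkl','rb'))
def cloud(f):
    d=f['depth'];K=np.array(f['intrinsics']);v,u=np.mgrid[:480,:640]
    p=np.stack([(u-K[0,2])/K[0,0]*d,(v-K[1,2])/K[1,1]*d,d],-1)
    P=p@np.array(f['rotation']).T+np.array(f['position']); P[d==0]=np.nan; return P
def crop(tag,u0,v0,u1,v1,s,out):
    im=cv2.imread(f'pics/{tag}.png')[v0:v1,u0:u1]; cv2.imwrite(f'pics/{out}.png',cv2.resize(im,None,fx=s,fy=s,interpolation=cv2.INTER_CUBIC))
E
python3 - <<'E'
from h import *
for n in('scene','top','wrist'):
    f=grab(n,n+'0'); print(n,f['position'],np.round(f['rotation'],3).tolist(),f['intrinsics'])
s=robot.state(); print(s, robot.grip_point_offset)
E
```

```text
scene [0.27080577 0.5965505  0.70145329] [[-0.891, -0.3, 0.341], [-0.454, 0.615, -0.645], [-0.016, -0.729, -0.684]] [[443.8587265    0.         317.47769027]
 [  0.         443.8587265  236.92603238]
 [  0.           0.           1.        ]]
top [0.37905738 0.02687304 1.12086487] [[-0.013, -0.985, 0.17], [-1.0, 0.012, -0.008], [0.006, -0.17, -0.985]] [[499.75803008   0.         313.92334064]
 [  0.         499.75803008 229.87032002]
 [  0.           0.           1.        ]]
wrist [ 0.35730263 -0.57782251  0.38436235] [[0.434, -0.871, -0.229], [-0.901, -0.42, -0.11], [-0.001, 0.254, -0.967]] [[341.10680477   0.         314.55158978]
 [  0.         341.10680477 243.36342827]
 [  0.           0.           1.        ]]
{'t': 0.15, 'joint_pos': array([-6.63933519e+01,  6.66807327e+00,  8.26240323e+01,  8.31714983e-04,
        9.07554515e+01, -2.16484729e+00]), 'qd': array([ 0.01447214, -0.04303944, -0.08204029,  0.03283034,  0.00427781,
       -0.05874777]), 'effort': array([ 1.46786999e-03, -7.21762705e+01, -6.22946477e+01,  7.80274789e-02,
        2.25345703e-02, -5.63615799e-05]), 'ee_pos': array([ 0.29343177, -0.60773795,  0.21810335]), 'eef_rot': array([[ 9.00535114e-01,  4.34783172e-01, -3.19088816e-04],
       [ 4.34783286e-01, -9.00534789e-01,  7.66380503e-04],
       [ 4.58587660e-05, -8.28887038e-04, -9.99999655e-01]]), 'force': array([-0.27035347,  0.06649837,  0.14684571]), 'ft_torque': array([ 0.0055062 , -0.02980851, -0.04874101]), 'opening': 0.0929033877590455} -0.0188
```

View pics/scene0.png

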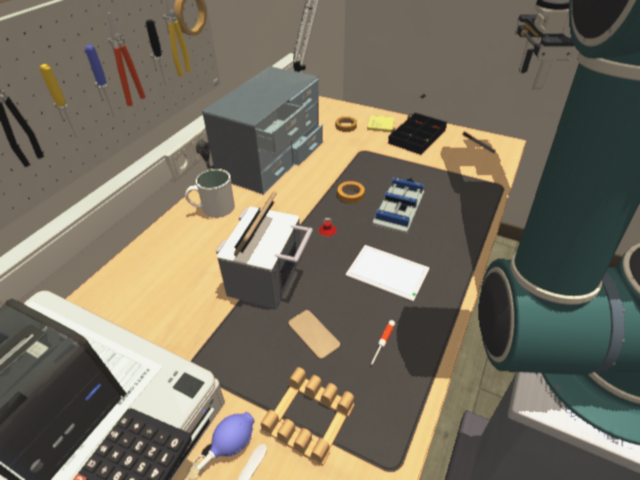

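View pics/top0.png

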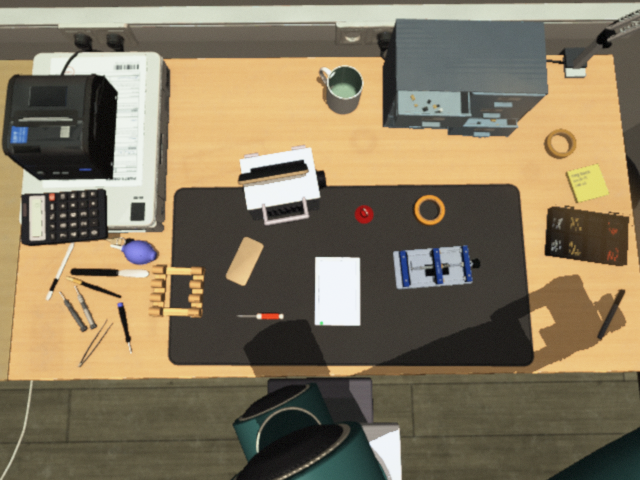

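View pics/wrist0.png

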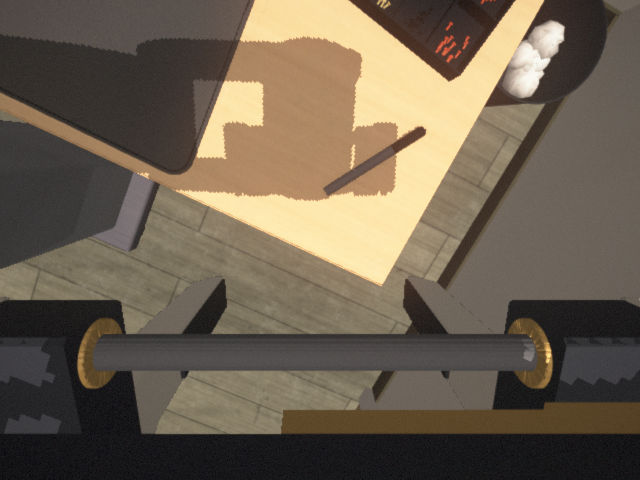

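```bash
python3 - <<'E'
from h import *
crop('top0',210,130,350,240,5.5,'c1')
crop('top0',130,245,230,335,6,'c2')
crop('top0',290,240,390,340,6,'c3')
crop('scene0',200,170,330,320,4,'c4')
E
```

```text
(no output)
```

View pics/c1.png

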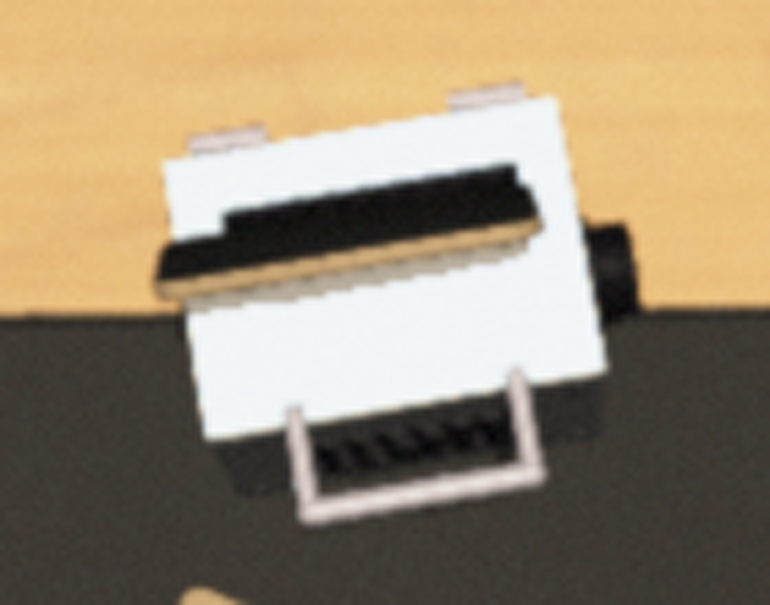

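View pics/c2.png

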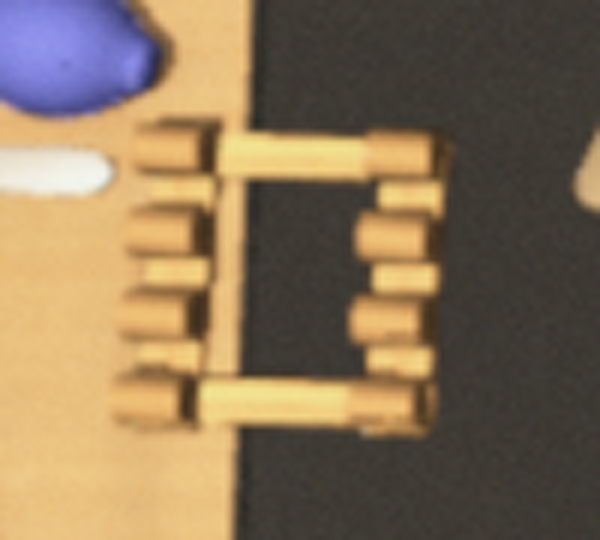

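View pics/c3.png

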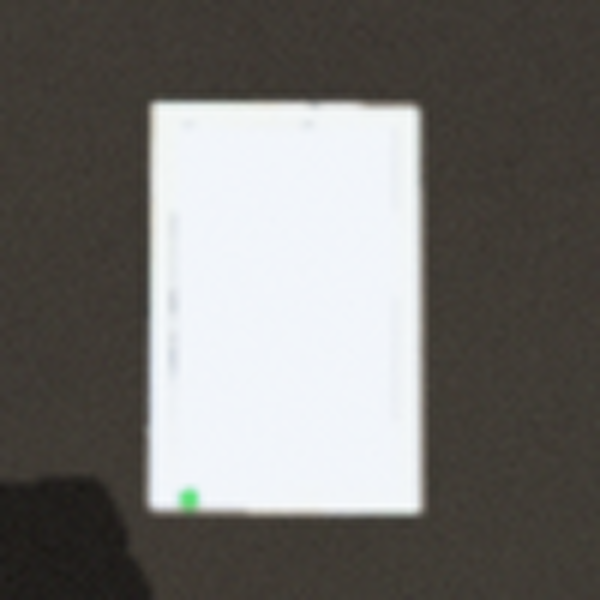

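View pics/c4.png

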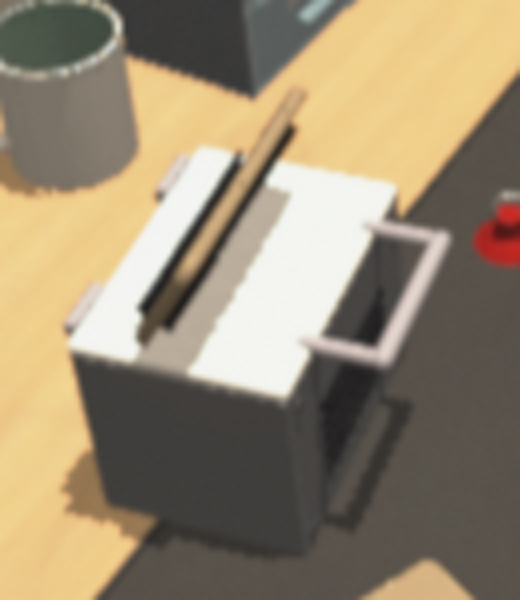

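```bash
python3 - <<'E'
from h import *
f=load('top0');P=cloud(f);K=np.array(f['intrinsics']);R=np.array(f['rotation']);C=np.array(f['position'])
def pix(u,v,z):
    d=R@np.array([(u-K[0,2])/K[0,0],(v-K[1,2])/K[1,1],1]); return C+d*(z-C[2])/d[2]
def q(c,z,o=(210,130),s=5.5): return pix(o[0]+(c[0]+.5)/s-.5,o[1]+(c[1]+.5)/s-.5,z)
for n,uv in dict(cover=(300,190),coverL=(250,200),bar=(285,216),panel=(337,290),mat=(300,300),rackT1=(157,270),phonetop=(275,179),phbot=(265,170)).items():
    u,v=uv; print(n,np.round(np.nanmedian(P[v-1:v+2,u-1:u+2].reshape(-1,3),0),4))
zc=np.nanmedian(P[188:200,250:300,2]);print('zc',zc)
cs=[q(c,zc) for c in((165,163),(555,97),(605,372),(207,438))]
print(np.round(cs,4)); cen=np.mean(cs,0);print(cen)
FL,FR,NR,NL=cs
print('yaw(x axis)',np.degrees(np.arctan2(*( (FL+FR-NR-NL)[[1,0]]))), np.degrees(np.arctan2(-(FL-FR)[0],(FL-FR)[1])), np.linalg.norm(FL-FR),np.linalg.norm(FL-NL))
for c in((312,515),(540,475)): print('bar',q(c,.117))
pc=[q(c,.008,(290,240),6) for c in((150,102),(421,103),(423,513),(149,512))]
print('panel',np.round(pc,4),np.mean(pc,0))
# rack tooth-top outer ends
rc=[q(c,.035,(130,245),6) for c in((138,150),(430,150),(408,405),(113,400))]
print('rack',np.round(rc,4),np.mean(rc,0))
# phone top edge
for c in((157,285),(540,222)): print('ph',q(c,.19))
m=P[130:200,220:330]; 
print(np.nanmax(m[...,2]))
E
```

```text
cover [0.6361 0.0465 0.1184]
coverL [0.6158 0.1494 0.1181]
bar [0.605  0.0815 0.0034]
panel [ 0.4353 -0.0311  0.0089]
mat [0.4147 0.0509 0.0013]
rackT1 [0.4821 0.3606 0.0347]
phonetop [0.6578 0.0964 0.1182]
phbot [0.6719 0.1163 0.1434]
zc 0.11824267721576365
[[0.7033 0.1719 0.1182]
 [0.7278 0.0237 0.1182]
 [0.62   0.0063 0.1182]
 [0.5966 0.155  0.1182]]
[0.661945   0.08923464 0.11824268]
yaw(x axis) 9.092066116058163 9.37689706003125 0.1501534076335776 0.10809145825389162
bar [0.56715834 0.11591141 0.117     ]
bar [0.58127461 0.0311034  0.117     ]
panel [[ 0.5103  0.0174  0.008 ]
 [ 0.5086 -0.0838  0.008 ]
 [ 0.3583 -0.0802  0.008 ]
 [ 0.36    0.0197  0.008 ]] [ 0.43429589 -0.03173316  0.008     ]
rack [[0.4832 0.3697 0.035 ]
 [0.4818 0.2641 0.035 ]
 [0.3908 0.2697 0.035 ]
 [0.3939 0.3749 0.035 ]] [0.43741781 0.31959681 0.035     ]
ph [0.63584189 0.16377062 0.19      ]
ph [0.65709027 0.02978482 0.19      ]
0.1913392066676889
```

```bash
python3 - <<'E'
from h import *
y=np.radians(9.2);ex=np.array([np.cos(y),np.sin(y),0]);ey=np.array([-np.sin(y),np.cos(y),0]);o=np.array([.662,.0892,0])
for t in('top0','scene0'):
    f=load(t);P=cloud(f); Q=P-o; B=np.stack([Q@ex,Q@ey,Q[...,2]],-1).reshape(-1,3); c=f['frame'].reshape(-1,3).astype(int)
    m=(abs(B[:,0])<.08)&(abs(B[:,1])<.09)&(B[:,2]>.126)&(B[:,2]<.25)
    b=B[m]; print(t,m.sum())
    for z0 in np.arange(.125,.2,.006):
        s=b[(b[:,2]>=z0)&(b[:,2]<z0+.006)]
        if len(s): print(round(z0+.003,3),len(s),'x',np.round(np.percentile(s[:,0],[5,50,95]),4),'y',np.round(np.percentile(s[:,1],[0,5,95,100]),3))
E
```

```text
top0 976
0.128 25 x [0.0215 0.0222 0.0295] y [-0.054 -0.051  0.043  0.057]
0.134 102 x [0.0183 0.0219 0.0282] y [-0.055 -0.049  0.053  0.075]
0.14 157 x [0.0151 0.0207 0.0242] y [-0.057 -0.05   0.062  0.081]
0.146 49 x [0.0114 0.013  0.015 ] y [-0.058 -0.049  0.072  0.081]
0.152 56 x [0.0077 0.0096 0.0113] y [-0.056 -0.046  0.072  0.078]
0.158 54 x [0.0042 0.0063 0.0078] y [-0.058 -0.053  0.07   0.078]
0.164 59 x [0.0006 0.0026 0.004 ] y [-0.055 -0.048  0.072  0.079]
0.17 57 x [-0.0027 -0.0013  0.001 ] y [-0.058 -0.051  0.073  0.079]
0.176 61 x [-0.0065 -0.0045 -0.0027] y [-0.056 -0.05   0.075  0.081]
0.182 107 x [-0.0175 -0.0094 -0.0064] y [-0.059 -0.057  0.077  0.081]
0.188 244 x [-0.0177 -0.0143 -0.0106] y [-0.054 -0.048  0.069  0.078]
0.194 5 x [-0.0162 -0.0128 -0.0122] y [-0.02  -0.013  0.034  0.036]
scene0 623
0.128 45 x [0.0105 0.0153 0.027 ] y [-0.055 -0.042  0.056  0.057]
0.134 59 x [0.0078 0.0243 0.0263] y [-0.047 -0.045  0.078  0.081]
0.14 113 x [0.0069 0.024  0.0261] y [-0.056 -0.047  0.08   0.082]
0.146 29 x [-0.0003  0.0051  0.0135] y [-0.045 -0.043  0.081  0.082]
0.152 21 x [-0.0029  0.0029  0.0115] y [-0.043 -0.042  0.081  0.081]
0.158 34 x [-0.0083 -0.0023  0.0071] y [-0.05  -0.043  0.082  0.082]
0.164 40 x [-0.0084 -0.0058  0.0032] y [-0.051 -0.049  0.081  0.081]
0.17 13 x [-0.0062 -0.0024  0.0023] y [0.007 0.028 0.081 0.081]
0.176 14 x [-0.0115 -0.0073 -0.002 ] y [0.077 0.077 0.081 0.082]
0.182 47 x [-0.0158 -0.0142 -0.0069] y [-0.053 -0.042  0.08   0.081]
0.188 208 x [-0.0157 -0.0125 -0.0092] y [-0.057 -0.045  0.072  0.078]
```

arm_command([
  [[0,0,0],[0,0,-3],0.4],
  [[0,0,0],[0,0,-5],0.4],
  [[0,0,0],[0,0,-5],0.68],
  [[0,0,0],[0,0,-5],0.68],
])

```text
t: 0.48
ee_pos: [0.2938, -0.6085, 0.353]
eef_rot: [[0.901, 0.435, 0.004], [0.435, -0.9, -0.009], [-0.0, 0.01, -1.0]]
force: [-0.1, 0.8, 1.2]
opening: 0.0711
```

```bash
cat >> h.py <<'E'
from scipy.spatial.transform import Rotation as Ro
yb=np.radians(9.2);ex=np.array([np.cos(yb),np.sin(yb),0]);ey=np.array([-np.sin(yb),np.cos(yb),0]);ez=np.array([0,0,1.]);ob=np.array([.662,.0892,0])
def B(x,y,z): return ob+ex*x+ey*y+ez*z
def rot(x,z):
    x=np.array(x)/np.linalg.norm(x);z=np.array(z)/np.linalg.norm(z); return np.stack([x,np.cross(z,x),z],1)
def rel(R,p):
    s=robot.state();R0=np.array(s['eef_rot']);p0=np.array(s['ee_pos'])
    print('turn',np.round(np.degrees(Ro.from_matrix(R0.T@R).as_rotvec())/5,2),'shift',np.round(R0.T@(np.array(p)-p0)/.025,2),'t',s['t'],'j',np.round(s['joint_pos'],1),'F',np.round(s['force'],2),'open',s['opening'])
RP=rot(ey,.497*ex-.868*ez)
PG=B(.0062,.011,.1533)
E
python3 - <<'E'
from h import *
rel(RP,PG-.07*RP[:,2])
rel(rot(ey,-ez),B(-.06,.011,.33))
E
```

```text
turn [ -5.02   3.89 -14.31] shift [ 24.43 -19.53   5.35] t 0.4833 j [-66.4   6.2  70.8   0.  102.5  -2.2] F [-0.08  0.77  1.16] open 0.07105921306012705
turn [  0.1    0.08 -14.69] shift [ 23.22 -19.84   0.71] t 0.4833 j [-66.4   6.2  70.8   0.  102.5  -2.2] F [-0.08  0.77  1.16] open 0.07105921306012705
```

arm_command([
  [[0,0,-7],[12,-10,0.4],0.68],
  [[0,0,-7],[12,-10,0.4],0.68],
  [[0,0,-7],[12,-10,0.4],0.68],
  [[0,0,-7],[12,-10,0.4],0.68],
  [[0,0,-7],[12,-10,0.4],0.68],
  [[0,0,-7],[12,-10,0.4],0.68],
  [[0,0,-14.7],[23.2,-19.8,0.7],0.68],
  [[0,0,-14.7],[23.2,-19.8,0.7],0.68],
  [[0,0,-14.7],[23.2,-19.8,0.7],0.68],
  [[0,0,-14.7],[23.2,-19.8,0.7],0.68],
  [[0,0,-14.7],[23.2,-19.8,0.7],0.68],
  [[0,0,-14.7],[23.2,-19.8,0.7],0.68],
])

```text
t: 1.48
ee_pos: [0.4964, -0.1489, 0.3318]
eef_rot: [[-0.169, 0.986, 0.0], [0.986, 0.169, -0.0], [-0.0, 0.0, -1.0]]
force: [0.6, -0.1, -0.1]
opening: 0.0298
```

```bash
python3 - <<'E'
from h import *
rel(RP,PG-.07*RP[:,2])
rel(rot(ey,-ez),B(-.06,.011,.33))
E
```

```text
turn [-5.96 -0.02  0.1 ] shift [8.72 6.99 4.71] t 1.4833 j [-19.5 -13.4  91.4  -0.  102.  -29.2] F [ 0.62 -0.13 -0.05] open 0.029789931514923835
turn [0.  0.  0.1] shift [8.73 5.74 0.07] t 1.4833 j [-19.5 -13.4  91.4  -0.  102.  -29.2] F [ 0.62 -0.13 -0.05] open 0.029789931514923835
```

arm_command([
  [[0,0,0],[8.7,5.7,0],0.68],
  [[0,0,0],[8.7,5.7,0],0.68],
  [[0,0,0],[8.7,5.7,0],0.68],
  [[0,0,0],[8.7,5.7,0],0.68],
  [[0,0,0],[8.7,5.7,0],0.68],
  [[0,0,0],[8.7,5.7,0],0.68],
  [[0,0,0],[8.7,5.7,0],0.68],
  [[0,0,0],[8.7,5.7,0],0.68],
])

```text
t: 2.15
ee_pos: [0.6023, 0.0892, 0.3307]
eef_rot: [[-0.164, 0.986, -0.002], [0.986, 0.164, 0.0], [0.0, -0.002, -1.0]]
force: [-0.2, -0.5, -0.5]
opening: 0.0297
```

```bash
python3 - <<'E'
from h import *
f=grab('wrist','w1')
rel(RP,PG-.07*RP[:,2])
E
```

```text
turn [-5.97 -0.01  0.04] shift [0.12 1.25 4.68] t 2.2 j [  5.9  -2.1  81.2  -0.  100.9  -3.5] F [-1.13  0.24  0.61] open 0.02960818112986713
```

View pics/w1.png

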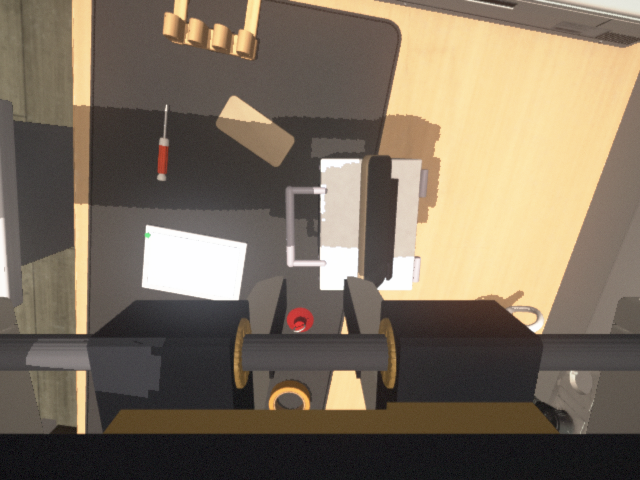

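arm_command([
  [[-6,0,0],[0.1,-1,2],0.68],
  [[-6,0,0],[0.1,-1,2],0.68],
  [[-6,0,0],[0.1,-1,2],0.68],
  [[-6,0,0],[0.1,1.25,4.7],0.68],
  [[-6,0,0],[0.1,1.25,4.7],0.68],
  [[-6,0,0],[0.1,1.25,4.7],0.68],
  [[-6,0,0],[0.1,1.25,4.7],0.68],
  [[-6,0,0],[0.1,1.25,4.7],0.68],
  [[-6,0,0],[0.1,1.25,4.7],0.68],
])

```text
t: 2.95
ee_pos: [0.6325, 0.0937, 0.217]
eef_rot: [[-0.161, 0.855, 0.494], [0.987, 0.139, 0.08], [-0.0, 0.5, -0.866]]
force: [0.2, -0.1, 0.6]
opening: 0.0295
```

```bash
python3 - <<'E'
from h import *
f=grab('scene','s2');grab('wrist','w2');crop('s2',150,50,350,250,3,'s2c')
rel(RP,PG)
E
```

```text
turn [ 0.05 -0.    0.01] shift [ 0.06 -0.08  2.88] t 3.05 j [  5.2 -16.4 108.2   2.4  58.3  -4.8] F [0.51 0.93 0.54] open 0.029956282936794892
```

View pics/s2c.png

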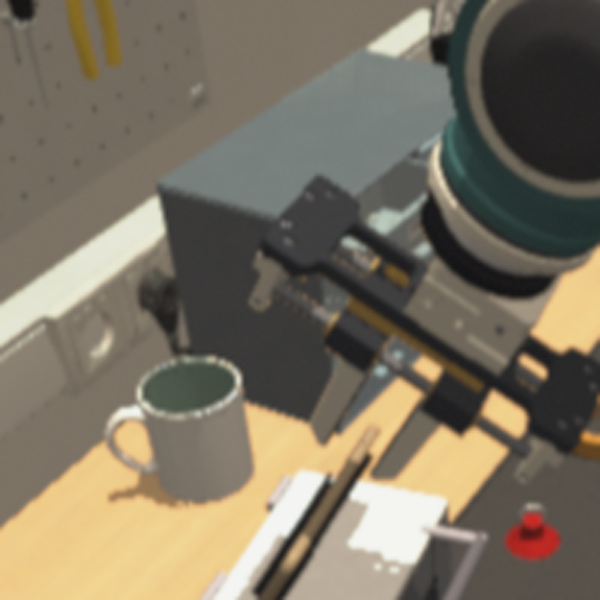

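View pics/w2.png

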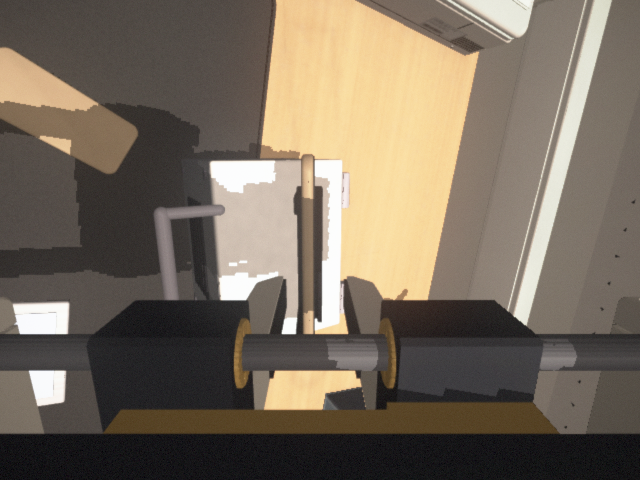

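arm_command([
  [[0,0,0],[0,-0.1,1],0.68],
  [[0,0,0],[0,-0.1,2],0.68],
  [[0,0,0],[0,-0.1,2.9],0.68],
  [[0,0,0],[0,-0.1,2.9],0.68],
  [[0,0,0],[0,-0.1,2.9],1],
  [[0,0,0],[0,-0.1,2.9],1],
  [[0,0,0],[0,-0.1,2.9],1],
  [[0,0,0],[0,-0.1,2.9],1],
  [[0,0,0],[0,-0.1,2.9],1],
  [[0,0,0],[0,-0.1,2.9],1],
], force=35)

```text
t: 3.88
ee_pos: [0.666, 0.0997, 0.1521]
eef_rot: [[-0.161, 0.854, 0.495], [0.987, 0.139, 0.081], [-0.0, 0.502, -0.865]]
force: [-6.5, -0.5, 7.6]
opening: 0.0071
```

```bash
python3 - <<'E'
from h import *
f=grab('scene','s3');crop('s3',150,100,350,300,3,'s3c')
rel(RP,PG)
E
```

```text
turn [ 0.06 -0.01  0.01] shift [ 0.05  0.04 -0.03] t 3.9333 j [  5.5  -9.9 108.8   2.4  51.   -4.8] F [-6.04 -0.1   8.08] open 0.006984267216510434
```

View pics/s3c.png

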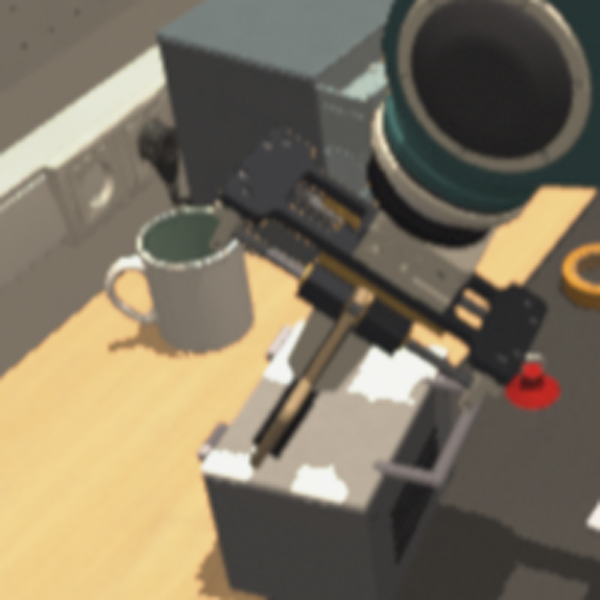

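arm_command([
  [[0,0,0],[0,0,-0.5],1],
  [[0,0,0],[0,0,-1.2],1],
  [[0,0,0],[0,0,-2.2],1],
  [[0,0,0],[0,0,-3.2],1],
  [[0,0,0],[0,0,-4.2],1],
  [[0,0,0],[0,0,-4.2],1],
])

```text
t: 4.43
ee_pos: [0.6135, 0.0911, 0.2475]
eef_rot: [[-0.161, 0.851, 0.499], [0.987, 0.139, 0.081], [-0.0, 0.506, -0.863]]
force: [0.2, -0.3, -0.3]
opening: 0.0073
```

```bash
python3 - <<'E'
from h import *
print(robot.state()['opening'],robot.state()['ee_pos'],robot.state()['force'])
grab('scene','s4');crop('s4',150,50,350,250,3,'s4c')
for t in('top0','scene0'):
    P=cloud(load(t)).reshape(-1,3)
    m=(P[:,0]>.36)&(P[:,0]<.51)&(P[:,1]>.25)&(P[:,1]<.4)&(P[:,2]<.06)
    for lo in(.006,.02,.029):
        q=P[m&(P[:,2]>lo)]
        r=cv2.minAreaRect((q[:,:2]*1000).astype(np.float32)); print(t,lo,len(q),r)
    q=P[m&(P[:,2]>.012)]
    im=np.zeros((300,300),np.uint8)
    for a in q: im[int((.51-a[0])*2000),int((.4-a[1])*2000)]=255
    cv2.imwrite(f'pics/r_{t}.png',cv2.resize(im,None,fx=2,fy=2))
E
```

```text
0.0073481683999099354 [0.61349807 0.09108177 0.24750053] [ 0.20136875 -0.32683459 -0.27022773]
top0 0.006 1667 ((439.12542724609375, 332.609619140625), (142.40711975097656, 135.307373046875), 86.05513000488281)
top0 0.02 930 ((446.7727966308594, 334.06927490234375), (136.76162719726562, 121.57425689697266), 86.99551391601562)
top0 0.029 796 ((447.0282287597656, 333.910888671875), (135.7320556640625, 120.89341735839844), 87.75233459472656)
scene0 0.006 3417 ((446.74884033203125, 333.6408386230469), (137.022705078125, 123.08329010009766), 87.8053970336914)
scene0 0.02 1883 ((447.72113037109375, 333.905517578125), (136.40357971191406, 121.17286682128906), 87.8133544921875)
scene0 0.029 1446 ((447.79656982421875, 333.9031982421875), (135.56515502929688, 121.67274475097656), 88.2346420288086)
```

View pics/r_top0.png

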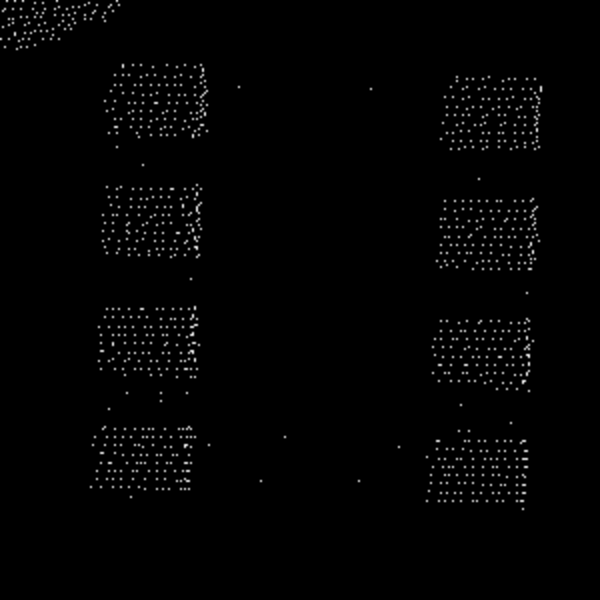

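View pics/s4c.png

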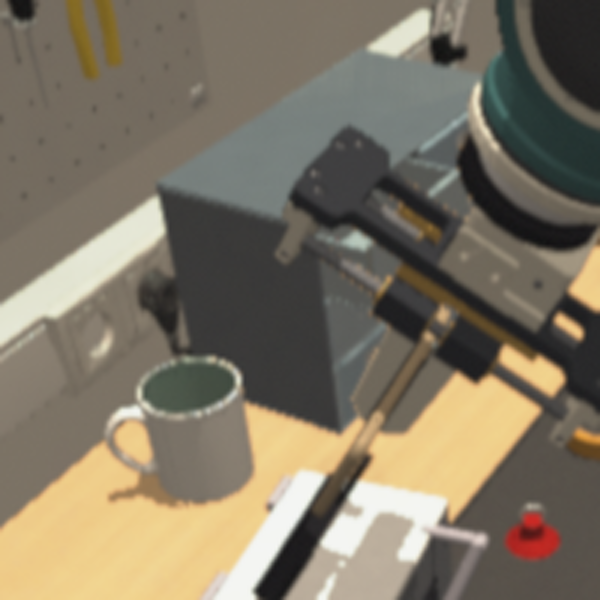

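```bash
cat >> h.py <<'E'
yr=np.radians(-2.0);rx=np.array([np.cos(yr),np.sin(yr),0]);ry=np.array([-np.sin(yr),np.cos(yr),0]);orr=np.array([.438,.3205,0])
RR=rot(ry,-ez)
E
python3 - <<'E'
from h import *
rel(RR,orr+ez*.16)
for t in('top0','scene0'):
    P=cloud(load(t)).reshape(-1,3)-orr
    b=np.stack([P@rx,P@ry,P[:,2]],1)
    for s in(-1,1):
        q=b[(b[:,1]*s>.033)&(b[:,1]*s<.051)&(abs(b[:,0])<.026)&(b[:,2]>.026)&(b[:,2]<.05)][:,0]
        print(t,s,'edges',np.sort(q[q<0])[-6:],np.sort(q[q>0])[:6])
        q=b[(abs(b[:,0])<.055)&(b[:,1]*s>.02)&(b[:,1]*s<.065)&(b[:,2]>.03)&(b[:,2]<.05)]
        print('  y',np.percentile(q[:,1],[1,5,95,99]),'x',np.percentile(q[:,0],[1,99]),'z',np.percentile(q[:,2],[5,95]))
E
```

```text
turn [ 6.04 -0.59  2.2 ] shift [10.19 -6.43  0.17] t 4.4833 j [  5.1 -19.7 108.1   2.4  61.4  -4.8] F [ 0.15 -0.86 -1.55] open 0.007024357367573118
top0 -1 edges [-0.00717333 -0.0069764  -0.00694672 -0.0069455  -0.00693719 -0.00691296] [0.0062614  0.00770951 0.00788902 0.00793319 0.00794392 0.00798503]
  y [-0.05362396 -0.05306394 -0.03065363 -0.02941328] x [-0.05191268  0.051522  ] z [0.03059496 0.03812412]
top0 1 edges [-0.00686238 -0.00675119 -0.00664506 -0.00664137 -0.00663769 -0.00659722] [0.00802314 0.00807373 0.00808342 0.00811663 0.00820246 0.00826291]
  y [0.02996042 0.03093772 0.0529972  0.05434757] x [-0.05156018  0.05171454] z [0.03115566 0.03792683]
scene0 -1 edges [-0.00545625 -0.00544265 -0.00539816 -0.00484494 -0.00473578 -0.00399147] [0.00849481 0.00873381 0.00877485 0.00878125 0.00908625 0.00922256]
  y [-0.0536122  -0.05247446 -0.03016924 -0.0294304 ] x [-0.04960961  0.05418773] z [0.03070858 0.03635322]
scene0 1 edges [-0.00453815 -0.00451922 -0.00449379 -0.00448409 -0.00432562 -0.00290358] [0.00859461 0.0089897  0.00925433 0.0093207  0.00941786 0.00950484]
  y [0.03042778 0.03163231 0.05360431 0.05421632] x [-0.04962177  0.05390518] z [0.03055857 0.03628135]
```

arm_command([
  [[0,0,0],[3,-4,-1.5],1],
  [[2,-0.2,0.7],[3,-4,-1.5],1],
  [[3,-0.3,1],[6,-5,-0.7],1],
  [[4.5,-0.4,1.6],[8,-6,0],1],
  [[6,-0.6,2.2],[10.2,-6.4,0.2],1],
  [[6,-0.6,2.2],[10.2,-6.4,0.2],1],
  [[6,-0.6,2.2],[10.2,-6.4,0.2],1],
  [[6,-0.6,2.2],[10.2,-6.4,0.2],1],
  [[6,-0.6,2.2],[10.2,-6.4,0.2],1],
  [[6,-0.6,2.2],[10.2,-6.4,0.2],1],
])

```text
t: 5.32
ee_pos: [0.4378, 0.3215, 0.1551]
eef_rot: [[0.033, 0.999, -0.004], [0.999, -0.033, -0.003], [-0.003, -0.004, -1.0]]
force: [0.3, -0.5, -1.5]
opening: 0.0071
```

```bash
cat >> h.py <<'E'
orr=np.array([.439,.3205,0])
E
python3 - <<'E'
from h import *
for n in('scene','wrist','top'): grab(n,n[0]+'5')
rel(RR,orr+ez*.10)
crop('s5',200,250,420,480,2.6,'s5c')
crop('t5',110,190,290,350,4,'t5c')
E
```

```text
turn [-0.02  0.01 -0.01] shift [ 0.01 -0.    2.27] t 5.4667 j [ 33.4  -8.5 103.3  -0.   85.3  35.5] F [-0.18 -0.23 -1.46] open 0.006994606068930232
```

View pics/s5c.png

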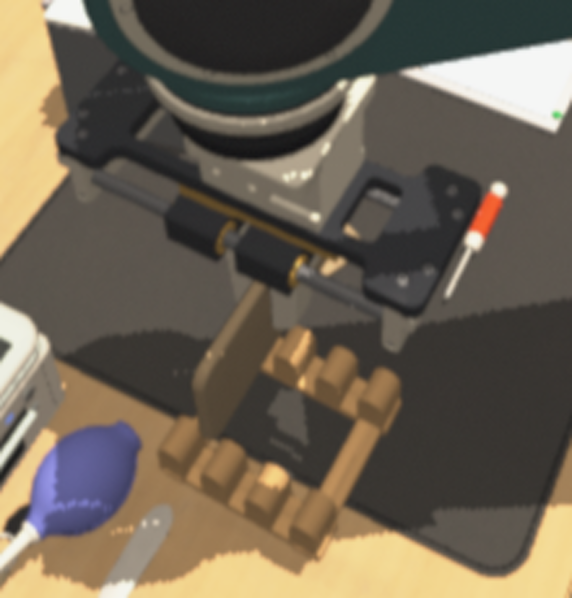

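View pics/w5.png

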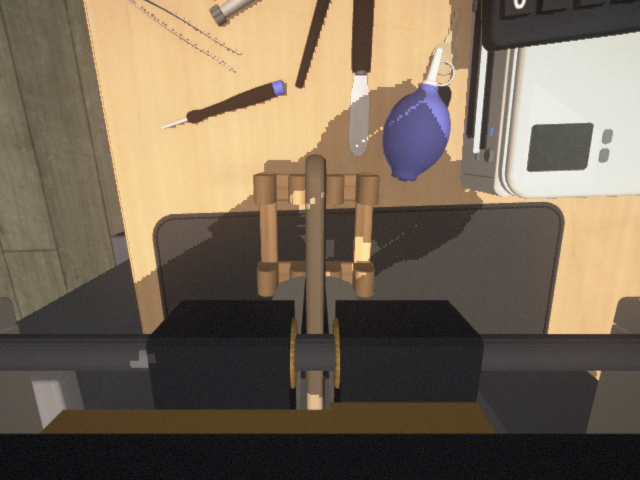

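View pics/t5c.png

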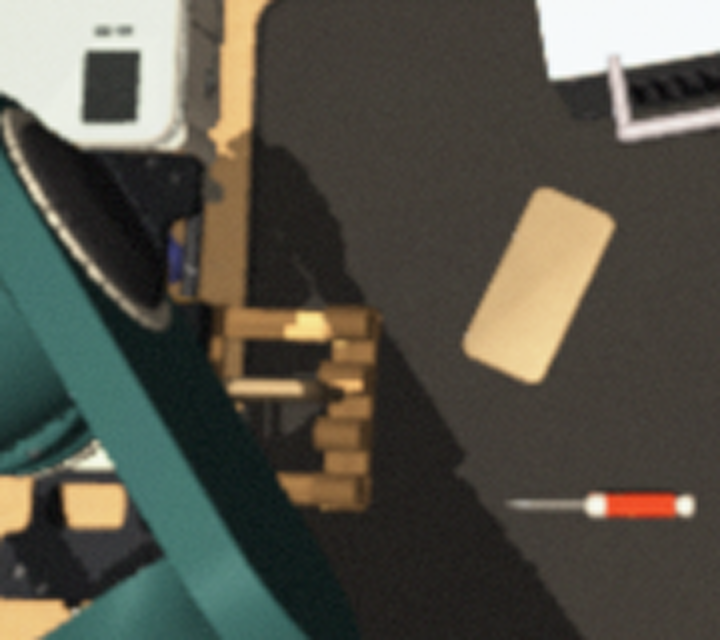

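```bash
python3 - <<'E'
from h import *
for t in('s5','t5','w5'):
    P=cloud(load(t)).reshape(-1,3)-orr
    b=np.stack([P@rx,P@ry,P[:,2]],1)
    q=b[(abs(b[:,0])<.02)&(abs(b[:,1])<.09)&(b[:,2]>.075)&(b[:,2]<.24)]
    print(t,len(q))
    for y0 in np.arange(-.08,.08,.01):
        s=q[(q[:,1]>=y0)&(q[:,1]<y0+.01)]
        if len(s)>3: print(round(y0+.005,3),len(s),'x',np.round(np.percentile(s[:,0],[5,50,95]),4),'z',np.round(np.percentile(s[:,2],[0,3,50,97,100]),4))
E
```

```text
s5 1356
-0.045 12 x [-0.0029 -0.0026 -0.002 ] z [0.1303 0.1306 0.1349 0.1427 0.1436]
-0.035 5 x [-0.0032 -0.0031 -0.0028] z [0.1394 0.1398 0.1445 0.146  0.1462]
-0.005 13 x [-0.0184 -0.0178 -0.0169] z [0.1658 0.166  0.1741 0.1836 0.1845]
0.005 69 x [-0.0191 -0.0178 -0.0028] z [0.1307 0.1322 0.1744 0.2003 0.2018]
0.015 345 x [-0.0169 -0.0029  0.0179] z [0.1292 0.1375 0.1801 0.2076 0.24  ]
0.025 151 x [-0.0033 -0.0027  0.0028] z [0.1298 0.1342 0.1774 0.1963 0.1973]
0.035 150 x [-0.0034 -0.0027  0.0031] z [0.1299 0.1335 0.1787 0.1962 0.1972]
0.045 165 x [-0.0034 -0.0027  0.0036] z [0.1314 0.1336 0.1762 0.1963 0.197 ]
0.055 167 x [-0.0034 -0.0028  0.0023] z [0.1307 0.1335 0.1756 0.1963 0.1972]
0.065 171 x [-0.0035 -0.0028  0.0034] z [0.1311 0.1353 0.1786 0.1959 0.1967]
0.075 108 x [-0.003  -0.0005  0.003 ] z [0.136  0.1398 0.1668 0.1909 0.192 ]
t5 164
-0.065 53 x [-0.0039 -0.0006  0.003 ] z [0.1396 0.1428 0.1865 0.1988 0.1992]
-0.055 33 x [-0.0042 -0.0006  0.0034] z [0.1603 0.1614 0.1965 0.1999 0.2002]
-0.045 31 x [-0.0041 -0.0007  0.0032] z [0.1591 0.1596 0.196  0.1996 0.1999]
-0.035 33
[... 303 characters left out ...]
198 ]
-0.015 50 x [-0.0027  0.0005  0.0035] z [0.195  0.1955 0.1966 0.1979 0.1979]
-0.005 238 x [-0.0047 -0.0007  0.0055] z [0.1945 0.1955 0.2188 0.2342 0.2397]
0.005 2425 x [-0.0148  0.0001  0.0152] z [0.1559 0.1604 0.185  0.2322 0.2391]
0.015 438 x [-0.0028  0.0005  0.0041] z [0.1941 0.1951 0.1964 0.1975 0.1981]
0.025 474 x [-0.0028  0.0005  0.004 ] z [0.1942 0.1948 0.1963 0.1976 0.1985]
0.035 504 x [-0.0029  0.0005  0.004 ] z [0.1936 0.1946 0.1963 0.1975 0.1983]
0.045 542 x [-0.0029  0.0005  0.0039] z [0.1938 0.1946 0.1962 0.1975 0.1982]
0.055 564 x [-0.0029  0.0005  0.0038] z [0.1939 0.1946 0.1963 0.1976 0.1987]
0.065 561 x [-0.0029  0.0005  0.0038] z [0.1856 0.1882 0.1945 0.1969 0.1976]
```

arm_command([
  [[0,0,0],[0,0,1.2],1],
  [[0,0,0],[0,0,2.4],1],
  [[0,0,0],[0,0,3.2],1],
  [[0,0,0],[0,0,3.6],1],
  [[0,0,0],[0,0,4.0],1],
  [[0,0,0],[0,0,4.3],1],
  [[0,0,0],[0,0,4.4],1],
  [[0,0,0],[0,0,4.4],1],
])

```text
t: 6.13
ee_pos: [0.4388, 0.3208, 0.0472]
eef_rot: [[0.035, 0.999, -0.001], [0.999, -0.035, -0.001], [-0.001, -0.001, -1.0]]
force: [0.1, -0.7, -1.8]
opening: 0.0072
```

```bash
python3 - <<'E'
from h import *
for n in('scene',): grab(n,n[0]+'6')
rel(RR,orr+ez*.035)
crop('s6',230,330,400,480,4,'s6c')
E
```

```text
turn [-0.01  0.01 -0.  ] shift [-0.02  0.01  0.51] t 6.1833 j [ 33.5  -4.  109.7   0.   74.4  35.5] F [-0.87  0.66 -1.44] open 0.007234383702724844
```

View pics/s6c.png

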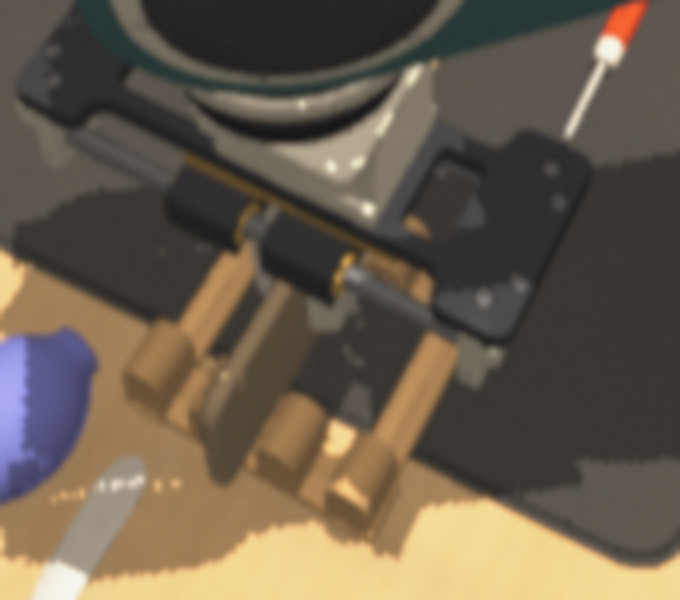

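arm_command([
  [[0,0,0],[0,0,0.2],1],
  [[0,0,0],[0,0,0.4],1],
  [[0,0,0],[0,0,0.48],1],
  [[0,0,0],[0,0,0.48],1],
])

```text
t: 6.52
ee_pos: [0.4385, 0.3209, 0.0349]
eef_rot: [[0.035, 0.999, -0.002], [0.999, -0.035, -0.001], [-0.001, -0.002, -1.0]]
force: [0.2, 0.5, -0.7]
opening: 0.007
```

arm_command([
  [[0,0,0],[0,0,0],0.9],
  [[0,0,0],[0,0,0],0.8],
  [[0,0,0],[0,0,0],0.7],
  [[0,0,0],[0,0,0],0.6],
  [[0,0,0],[0,0,0],0.6],
])

```text
t: 6.93
ee_pos: [0.4385, 0.3208, 0.035]
eef_rot: [[0.035, 0.999, -0.002], [0.999, -0.035, -0.001], [-0.001, -0.002, -1.0]]
force: [-0.2, -0.1, -0.1]
opening: 0.0311
```

```bash
python3 - <<'E'
from h import *
for n in('scene','wrist'): grab(n,n[0]+'7')
rel(RR,orr+ez*.035)
crop('s7',230,330,400,480,4,'s7c')
for t in('s7','w7'):
    P=cloud(load(t)).reshape(-1,3)-orr
    b=np.stack([P@rx,P@ry,P[:,2]],1)
    q=b[(abs(b[:,0])<.007)&(b[:,1]<.09)&(b[:,1]>.02)&(b[:,2]>.04)&(b[:,2]<.085)]
    print(t,len(q),np.percentile(q[:,2],[1,50,99]))
    for z in np.arange(.04,.08,.006):
        s=q[(q[:,2]>=z)&(q[:,2]<z+.006)]
        if len(s):print(z,len(s),np.percentile(s[:,0],[5,50,95]))
E
```

```text
turn [-0.02  0.01  0.  ] shift [-0.01  0.02 -0.  ] t 7.0333 j [ 33.5  -3.3 110.3   0.   73.1  35.5] F [-0.05  0.62  1.06] open 0.035913060345461253
s7 440 [0.04112944 0.06955374 0.0771823 ]
0.04 42 [-2.49493751e-03 -2.01160987e-03 -6.24466419e-05]
0.046 43 [-0.00244707 -0.00207412  0.00231055]
0.052 44 [-0.00267033 -0.00210824  0.00183052]
0.057999999999999996 49 [-0.00274074 -0.00208578  0.00166181]
0.064 46 [-0.00266943 -0.00208465  0.00276308]
0.06999999999999999 184 [-0.00236379  0.00090807  0.00503573]
0.07599999999999998 32 [-0.00179849  0.00033535  0.0030485 ]
w7 2642 [0.06791543 0.07503892 0.07676158]
0.064 79 [-0.00327579  0.00047638  0.00397123]
0.06999999999999999 2271 [-0.00304446  0.0004749   0.00394912]
0.07599999999999998 292 [-2.09556784e-03  9.95659994e-05  2.37547764e-03]
```

View pics/s7c.png

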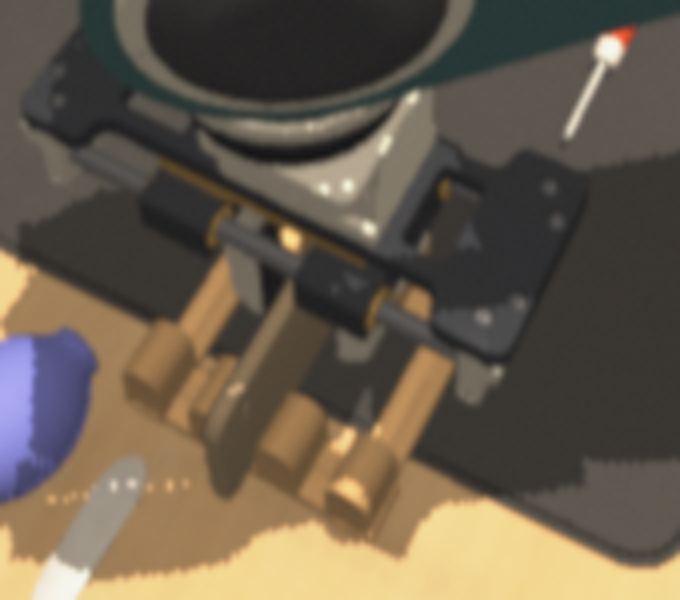

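arm_command([
  [[0,0,0],[0,0,-1.5],0.6],
  [[0,0,0],[0,0,-3],0.6],
  [[0,0,0],[0,0,-4.5],0.74],
  [[0,0,0],[0,0,-6.2],0.74],
  [[0,0,0],[0,0,-6.5],0.74],
  [[0,0,0],[0,0,-6.5],0.74],
])

```text
t: 7.53
ee_pos: [0.4397, 0.3216, 0.2012]
eef_rot: [[0.035, 0.999, 0.003], [0.999, -0.035, 0.002], [0.002, 0.003, -1.0]]
force: [-0.4, 0.0, -0.3]
opening: 0.0246
```

```bash
cat >> h.py <<'E'
RB=rot(ey,-ez)
E
python3 - <<'E'
from h import *
rel(RB,B(-.089,0,.20))
grab('scene','s8')
crop('s8',200,180,400,480,2,'s8c')
E
```

```text
turn [ 0.04 -0.02 -2.24] shift [-9.67  5.72  0.04] t 7.5333 j [ 33.5  -9.6 100.1   0.   89.2  35.5] F [-0.37  0.   -0.34] open 0.024620974088045047
```

View pics/s8c.png

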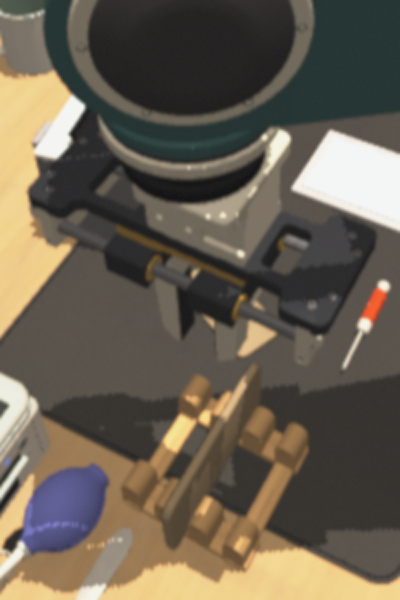

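arm_command([
  [[0,0,-2.2],[-9.7,5.7,-0.4],0.74],
  [[0,0,-2.2],[-9.7,5.7,-0.4],0.74],
  [[0,0,-2.2],[-9.7,5.7,-0.4],0.74],
  [[0,0,-2.2],[-9.7,5.7,-0.4],0.74],
  [[0,0,-2.2],[-9.7,5.7,-0.4],0.74],
  [[0,0,-2.2],[-9.7,5.7,-0.4],0.74],
  [[0,0,-2.2],[-9.7,5.7,-0.4],0.74],
  [[0,0,-2.2],[-9.7,5.7,-0.4],0.74],
  [[0,0,-2.2],[-9.7,5.7,-0.4],0.74],
  [[0,0,-2.2],[-9.7,5.7,-0.4],0.74],
])

```text
t: 8.42
ee_pos: [0.5722, 0.0738, 0.2058]
eef_rot: [[-0.156, 0.988, -0.004], [0.988, 0.156, -0.001], [-0.0, -0.004, -1.0]]
force: [0.9, 0.4, -0.3]
opening: 0.0241
```

```bash
python3 - <<'E'
from h import *
rel(RB,B(-.089,0,.103))
for n in('scene','wrist'): grab(n,n[0]+'9')
crop('s9',180,100,340,300,3,'s9c')
P=cloud(load('w9')).reshape(-1,3)-ob
b=np.stack([P@ex,P@ey,P[:,2]],1)
q=b[(b[:,0]>-.12)&(b[:,0]<-.07)&(abs(b[:,1])<.05)&(b[:,2]>.105)&(b[:,2]<.13)]
for y0 in np.arange(-.045,.05,.01):
    s=q[(q[:,1]>=y0)&(q[:,1]<y0+.01)]
    if len(s): print(round(y0,3),len(s),np.round(np.percentile(s[:,0],[5,50,95]),4),np.round(np.percentile(s[:,2],[50,95]),4))
E
```

```text
turn [-0.05  0.   -0.05] shift [0.04 0.1  4.11] t 8.4167 j [ 4.8 -5.2 95.8 -0.  89.7 -4.1] F [ 0.94  0.39 -0.3 ] open 0.024145721521461872
-0.045 235 [-0.0906 -0.0834 -0.0739] [0.1211 0.123 ]
-0.035 155 [-0.0913 -0.0866 -0.0818] [0.1214 0.123 ]
-0.025 155 [-0.0913 -0.0866 -0.0819] [0.1213 0.1231]
-0.015 160 [-0.0913 -0.0866 -0.0819] [0.1215 0.123 ]
-0.005 164 [-0.0912 -0.0866 -0.082 ] [0.1215 0.123 ]
0.005 166 [-0.0912 -0.0866 -0.0821] [0.1216 0.1229]
0.015 170 [-0.0911 -0.0867 -0.0821] [0.1215 0.123 ]
0.025 173 [-0.0911 -0.0867 -0.0822] [0.1216 0.1229]
0.035 348 [-0.0903 -0.0815 -0.0712] [0.1208 0.1226]
```

View pics/w9.png

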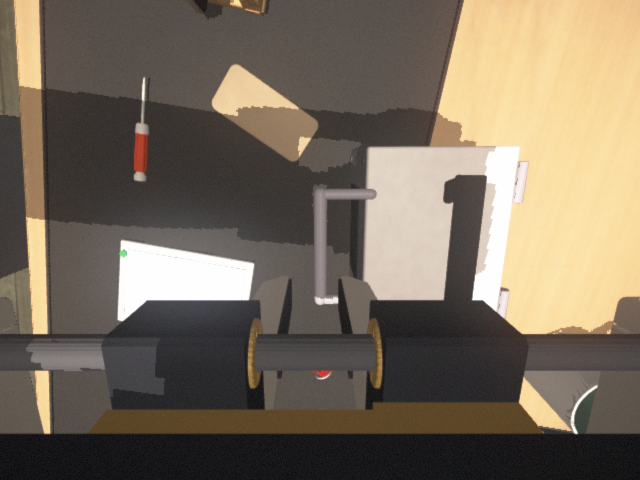

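View pics/s9c.png

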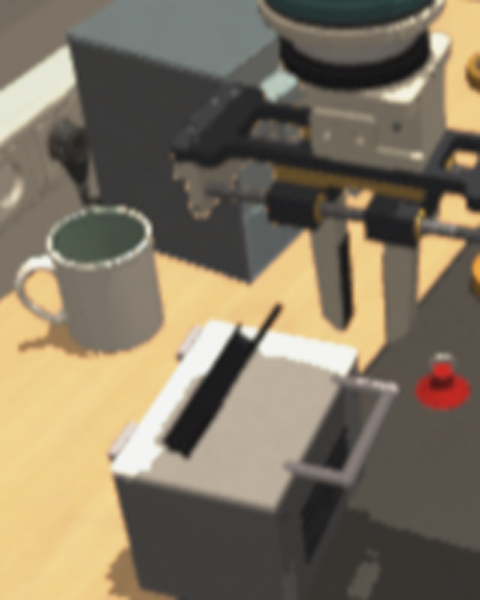

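```bash
python3 - <<'E'
from h import *
for t in('s9','w9'):
    P=cloud(load(t)).reshape(-1,3)-ob
    b=np.stack([P@ex,P@ey,P[:,2]],1)
    q=b[(b[:,0]>-.05)&(b[:,0]<.04)&(abs(b[:,1])<.07)&(b[:,2]>.125)&(b[:,2]<.2)]
    i=np.argsort(q[:,2])[-400::40]; print(t,len(q),np.round(q[i],3).tolist())
E
```

```text
s9 509 [[0.017, 0.048, 0.128], [0.023, -0.045, 0.129], [0.025, -0.021, 0.13], [0.022, 0.006, 0.131], [0.014, 0.054, 0.132], [0.011, 0.055, 0.136], [0.023, -0.046, 0.139], [0.025, 0.041, 0.14], [0.003, -0.042, 0.144], [-0.007, 0.053, 0.16]]
w9 3668 [[0.008, 0.045, 0.14], [0.007, 0.049, 0.142], [0.002, 0.052, 0.149], [-0.001, 0.046, 0.155], [-0.011, 0.049, 0.16], [-0.011, 0.045, 0.162], [-0.011, 0.041, 0.163], [-0.006, 0.043, 0.163], [-0.009, 0.04, 0.164], [-0.01, 0.049, 0.164]]
```

arm_command([
  [[0,0,0],[0,0.14,1.2],0.74],
  [[0,0,0],[0,0.14,2.2],0.74],
  [[0,0,0],[0,0.14,3.0],0.74],
  [[0,0,0],[0,0.14,3.6],0.74],
  [[0,0,0],[0,0.14,4.1],0.74],
  [[0,0,0],[0,0.14,4.1],0.74],
])

```text
t: 9.02
ee_pos: [0.5746, 0.0749, 0.1022]
eef_rot: [[-0.158, 0.987, -0.005], [0.987, 0.158, -0.001], [-0.0, -0.005, -1.0]]
force: [-0.5, -0.5, -0.6]
opening: 0.0245
```

Close on the bar.

arm_command([
  [[0,0,0],[0,0,0],1],
  [[0,0,0],[0,0,0],1],
  [[0,0,0],[0,0,0],1],
  [[0,0,0],[0,0,0],1],
  [[0,0,0],[0,0,0],1],
], force=20)

```text
t: 9.43
ee_pos: [0.576, 0.0743, 0.1061]
eef_rot: [[-0.156, 0.988, -0.001], [0.988, 0.156, -0.001], [-0.0, -0.001, -1.0]]
force: [-6.2, 1.8, 5.4]
opening: 0.0091
```

arm_command([
  [[0,0,0],[0.05,0.05,-0.6],1],
  [[0,0,0],[0,0.17,-1.19],1],
  [[0,0,0],[0,0.34,-1.77],1],
  [[0,0,0],[0,0.58,-2.32],1],
  [[0,0,0],[0,0.58,-2.32],1],
])

```text
t: 9.85
ee_pos: [0.591, 0.0769, 0.1669]
eef_rot: [[-0.157, 0.988, -0.0], [0.988, 0.157, 0.0], [0.0, -0.0, -1.0]]
force: [-15.7, 0.8, 6.9]
opening: 0.0094
```

```bash
python3 - <<'E'
from h import *
rel(RB,B(-.089,0,.103))
for n in('scene',): grab(n,n[0]+'10')
crop('s10',180,100,340,300,3,'s10c')
E
```

```text
turn [-0.   -0.   -0.04] shift [ 0.03 -0.68  2.56] t 9.85 j [ 5.  -2.1 96.4  0.  85.7 -4.1] F [-15.72   0.83   6.86] open 0.009435426391716857
```

View pics/s10c.png

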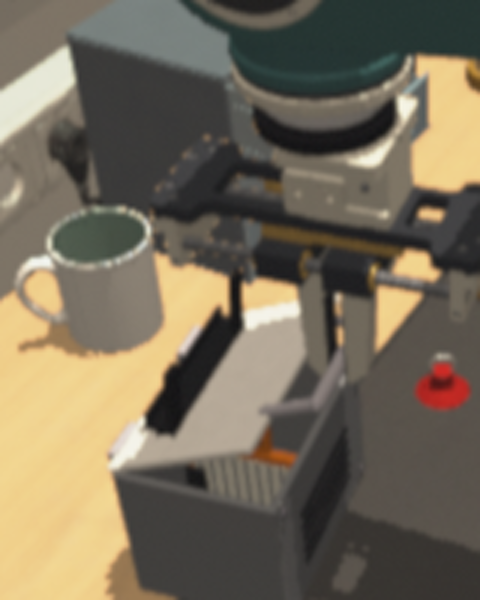

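arm_command([
  [[0,0,0],[0,0.1,-0.53],1],
  [[0,0,0],[0,0.48,-1.03],1],
  [[0,0,0],[0,0.88,-1.48],1],
  [[0,0,0],[0,1.32,-1.89],1],
  [[0,0,0],[0,1.8,-2.26],1],
  [[0,0,0],[0,1.8,-2.26],1],
])

```text
t: 10.4
ee_pos: [0.6368, 0.0843, 0.2217]
eef_rot: [[-0.157, 0.988, 0.001], [0.988, 0.157, 0.0], [0.0, 0.001, -1.0]]
force: [-3.4, 3.4, 3.7]
opening: 0.0093
```

```bash
python3 - <<'E'
from h import *
rel(RB,B(-.089,0,.103))
s=robot.state();p=np.array(s['ee_pos'])-ob;print('box',p@ex,p@ey,p[2])
E
```

```text
turn [ 0.01 -0.   -0.04] shift [ 0.03 -2.54  4.75] t 10.4 j [ 5.3  2.5 86.7  0.  90.7 -3.8] F [-3.39  3.44  3.72] open 0.009257060949551602
box -0.025668596829390444 -0.0008434605120219378 0.22173803590846192
```

arm_command([
  [[0,0,0],[0,0.5,-0.31],1],
  [[0,0,0],[0,1.05,-0.56],1],
  [[0,0,0],[0,1.62,-0.76],1],
  [[0,0,0],[0,2.21,-0.89],1],
  [[0,0,0],[0,2.8,-0.97],1],
  [[0,0,0],[0,3.4,-0.98],1],
  [[0,0,0],[0,3.9,-0.95],1],
  [[0,0,0],[0,4.1,-0.93],1],
  [[0,0,0],[0,4.1,-0.93],1],
  [[0,0,0],[0,4.1,-0.93],1],
])

```text
t: 11.23
ee_pos: [0.7369, 0.0999, 0.244]
eef_rot: [[-0.157, 0.988, 0.001], [0.988, 0.157, -0.0], [-0.0, 0.001, -1.0]]
force: [0.5, 1.9, 4.8]
opening: 0.0091
```

```bash
python3 - <<'E'
from h import *
rel(RB,B(-.089,0,.103))
s=robot.state();p=np.array(s['ee_pos'])-ob;print('box',p@ex,p@ey,p[2])
for n in('scene',): grab(n,n[0]+'11')
crop('s11',180,50,340,300,3,'s11c')
E
```

```text
turn [ 0.01  0.   -0.04] shift [ 0.04 -6.59  5.63] t 11.2333 j [ 5.8 14.9 70.9 -0.  94.2 -3.3] F [0.47 1.91 4.82] open 0.009103207705921285
box 0.07559925227904171 -0.0013969925624370439 0.2439611143870434
```

View pics/s11c.png

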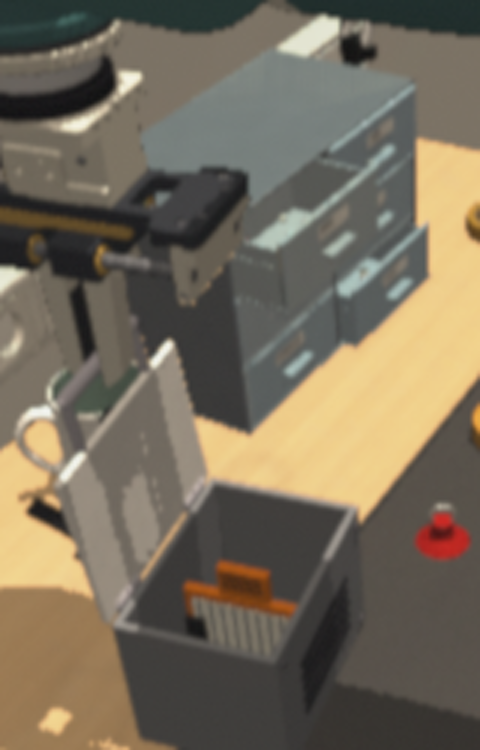

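arm_command([
  [[0,0,0],[0,0,0],0.85],
  [[0,0,0],[0,0,0],0.75],
  [[0,0,0],[0,0,0],0.7],
  [[0,0,0],[0,0,0],0.7],
  [[0,0,0],[0,0,-0.8],0.7],
  [[0,0,0],[0,0,-1.8],0.7],
  [[0,0,0],[0,0,-2.8],0.7],
  [[0,0,0],[0,0,-3],0.6],
  [[0,0,0],[0,0,-3],0.6],
])

```text
t: 12.03
ee_pos: [0.7366, 0.0996, 0.3196]
eef_rot: [[-0.156, 0.988, 0.001], [0.988, 0.156, -0.001], [-0.001, 0.001, -1.0]]
force: [0.1, 0.2, -0.4]
opening: 0.0357
```

```bash
cat >> h.py <<'E'
RPl=rot(-ex,-ez)
E
python3 - <<'E'
from h import *
rel(RPl,B(-.06,0,.31))
for n in('scene','top'): grab(n,n[0]+'12')
crop('s12',180,50,340,300,3,'s12c')
E
```

```text
turn [  0.     0.02 -18.04] shift [ 0.05 -5.41  0.38] t 12.0333 j [ 5.800e+00  1.490e+01  6.390e+01 -1.000e-01  1.011e+02 -3.300e+00] F [ 0.05  0.19 -0.42] open 0.0356720762846867
```

View pics/s12c.png

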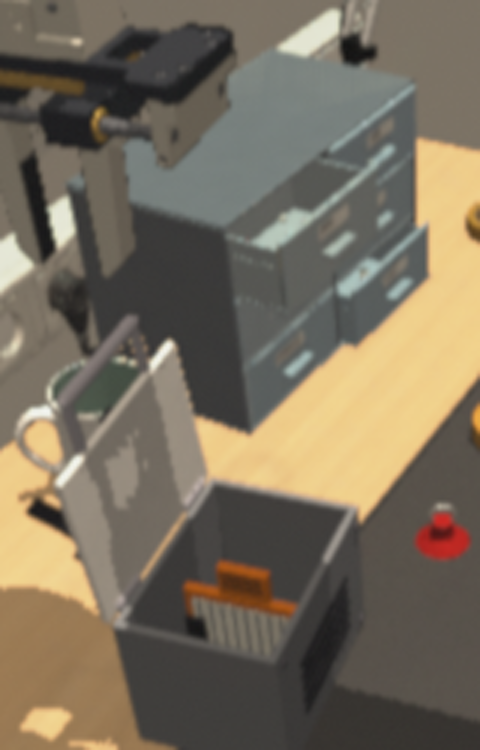

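View pics/t12.png

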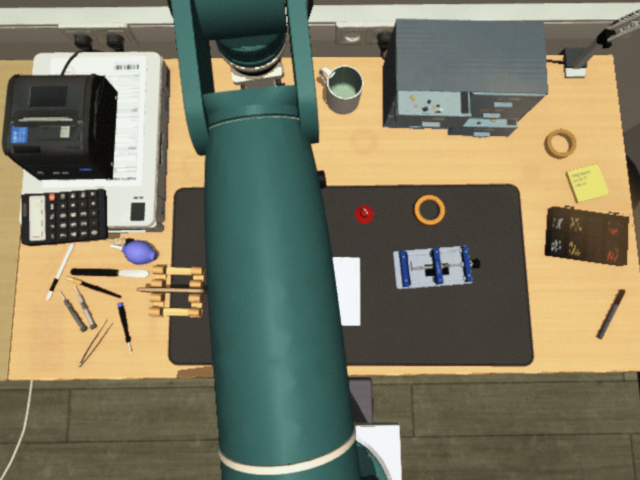

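arm_command([
  [[0,0,-1.4],[0,-1.5,0],0.57],
  [[0,0,-2.8],[0,-3,0],0.57],
  [[0,0,-4.2],[0,-4.5,0],0.57],
  [[0,0,-5.6],[0,-5.4,0],0.57],
  [[0,0,-7],[0,-5.4,0],0.57],
  [[0,0,-8.4],[0,-5.4,0],0.57],
  [[0,0,-9.8],[0,-5.4,0],0.57],
  [[0,0,-11.2],[0,-5.4,0],0.57],
  [[0,0,-12.6],[0,-5.4,0],0.57],
  [[0,0,-14],[0,-5.4,0],0.57],
  [[0,0,-15.4],[0,-5.4,0],0.57],
  [[0,0,-16.8],[0,-5.4,0],0.57],
])

```text
t: 13.13
ee_pos: [0.6026, 0.0785, 0.3156]
eef_rot: [[-0.998, -0.058, -0.004], [-0.058, 0.998, -0.001], [0.004, -0.001, -1.0]]
force: [-0.1, 0.0, -0.8]
opening: 0.0402
```

arm_command([
  [[0,0,-1.25],[0,0,0],0.57],
  [[0,0,-1.25],[0,0,0],0.57],
  [[0,0,-1.25],[0,0,0],0.57],
])

```text
t: 13.38
ee_pos: [0.6027, 0.0785, 0.3163]
eef_rot: [[-0.988, -0.157, -0.003], [-0.157, 0.988, -0.001], [0.004, -0.001, -1.0]]
force: [-0.0, 0.2, -1.1]
opening: 0.0399
```

```bash
python3 - <<'E'
from h import *
rel(RPl,B(0,0,.2))
for n in('scene','wrist'): grab(n,n[0]+'13')
for t in('s12','s13','w13'):
    f=load(t);P=cloud(f);Q=P-ob;b=np.stack([Q@ex,Q@ey,Q[...,2]],-1)
    h=cv2.cvtColor(f['frame'],cv2.COLOR_BGR2HSV)
    m=(h[...,0]>3)&(h[...,0]<18)&(h[...,1]>150)&(abs(b[...,0])<.05)&(abs(b[...,1])<.04)&(b[...,2]>.05)&(b[...,2]<.12)
    q=b[m]; print(t,len(q))
    for lo,hi in((.07,.079),(.083,.1),(.1,.11)):
        s=q[(q[:,2]>lo)&(q[:,2]<hi)]
        if len(s)>5: print(lo,len(s),'x',np.round(np.percentile(s[:,0],[2,50,98]),4),'y',np.round(np.percentile(s[:,1],[2,50,98]),4),'zmax',np.round(np.percentile(s[:,2],98),4))
E
```

```text
turn [-0.01 -0.04 -0.03] shift [-2.42  0.05  4.64] t 13.3833 j [  5.   -2.1  82.6  -0.   99.7 -94. ] F [-0.04  0.22 -1.12] open 0.03988628582325845
s12 333
0.07 59 x [-0.0241  0.0184  0.0471] y [-0.0005  0.0033  0.0054] zmax 0.0789
0.083 106 x [-0.017   0.0019  0.0195] y [0.0003 0.004  0.0057] zmax 0.0994
0.1 86 x [-0.0143  0.0027  0.0196] y [-0.0029  0.0033  0.0057] zmax 0.1081
s13 332
0.07 54 x [-0.026   0.0133  0.0462] y [0.0006 0.0037 0.0056] zmax 0.0789
0.083 105 x [-0.0145  0.0014  0.0193] y [0.0011 0.0038 0.0055] zmax 0.0993
0.1 84 x [-0.014   0.0026  0.02  ] y [-0.0033  0.0026  0.0057] zmax 0.1077
w13 407
0.07 10 x [-0.0337 -0.0255  0.046 ] y [-0.005  -0.0023  0.0018] zmax 0.079
0.083 18 x [-0.0168 -0.0161 -0.0158] y [-0.004  -0.0016  0.0008] zmax 0.0988
0.1 208 x [-0.0161  0.0005  0.0187] y [-0.0053 -0.0017  0.0018] zmax 0.1078
```

View pics/w13.png

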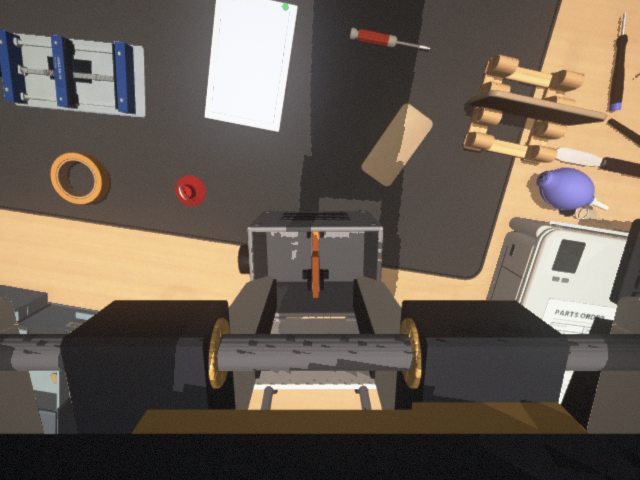

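arm_command([
  [[0,0,0],[-1.2,0,0.5],0.57],
  [[0,0,0],[-2.45,0,1.2],0.57],
  [[0,0,0],[-2.45,0,2.5],0.57],
  [[0,0,0],[-2.45,0,4],0.57],
  [[0,0,0],[-2.45,0,4.6],0.57],
  [[0,0,0],[-2.45,0,4.6],0.57],
])

```text
t: 13.98
ee_pos: [0.6618, 0.0881, 0.198]
eef_rot: [[-0.987, -0.159, -0.008], [-0.159, 0.987, -0.002], [0.008, -0.0, -1.0]]
force: [-0.2, -0.1, -0.1]
opening: 0.04
```

```bash
python3 - <<'E'
from h import *
rel(RPl,B(.001,-.0005,.075))
for n in('scene','wrist'): grab(n,n[0]+'14')
crop('s14',180,50,340,300,3,'s14c')
E
```

```text
turn [-0.   -0.09 -0.01] shift [-0.09  0.02  4.92] t 13.9833 j [  5.4   6.4  84.8  -0.   89.3 -93.7] F [-0.2  -0.07 -0.13] open 0.03997874452602502
```

View pics/s14c.png

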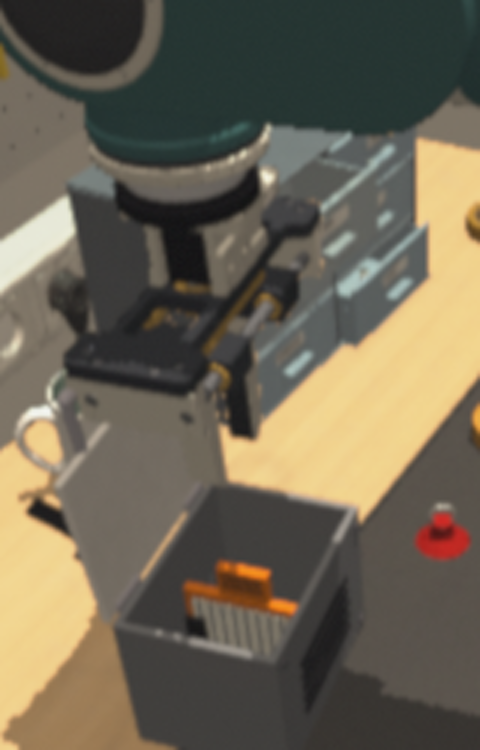

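View pics/w14.png

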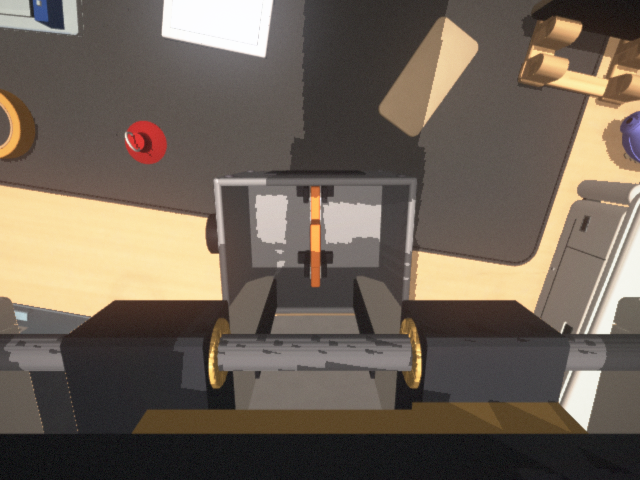

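```bash
cat >> h.py <<'E'
a=np.radians(10);zt=np.sin(a)*ex-np.cos(a)*ez
RT=rot(-np.cos(a)*ex-np.sin(a)*ez,zt)
E
python3 - <<'E'
from h import *
rel(RT,B(.004,-.0005,.0755))
rel(RT,B(.004,-.0005,.15))
E
```

```text
turn [-0.01 -2.01 -0.  ] shift [-0.12  0.03  5.14] t 14.0833 j [  5.4   6.2  84.4  -0.   89.4 -93.8] F [-0.75 -0.89  0.28] open 0.039993272814075324
turn [-0.01 -2.01 -0.  ] shift [-0.12  0.03  2.16] t 14.0833 j [  5.4   6.2  84.4  -0.   89.4 -93.8] F [-0.75 -0.89  0.28] open 0.039993272814075324
```

arm_command([
  [[0,-1,0],[-0.12,0.03,0],0.57],
  [[0,-2,0],[-0.12,0.03,0.3],0.57],
  [[0,-2,0],[-0.12,0.03,1.2],0.57],
  [[0,-2,0],[-0.12,0.03,2.2],0.57],
  [[0,-2,0],[-0.12,0.03,3],0.57],
  [[0,-2,0],[-0.12,0.03,3.5],0.57],
  [[0,-2,0],[-0.12,0.03,3.5],0.57],
])

```text
t: 14.67
ee_pos: [0.6657, 0.0893, 0.1146]
eef_rot: [[-0.973, -0.16, 0.169], [-0.158, 0.987, 0.027], [-0.171, -0.001, -0.985]]
force: [0.0, -0.6, -0.4]
opening: 0.0398
```

```bash
python3 - <<'E'
from h import *
rel(RT,B(.004,-.0005,.0755))
for n in('scene','wrist'): grab(n,n[0]+'15')
crop('s15',180,50,340,300,3,'s15c')
E
```

```text
turn [-0.01 -0.03  0.01] shift [ 0.25 -0.    1.54] t 14.6667 j [  5.2   2.7  97.    0.7  70.5 -94.2] F [ 0.01 -0.63 -0.36] open 0.039825738655950293
```

View pics/s15c.png

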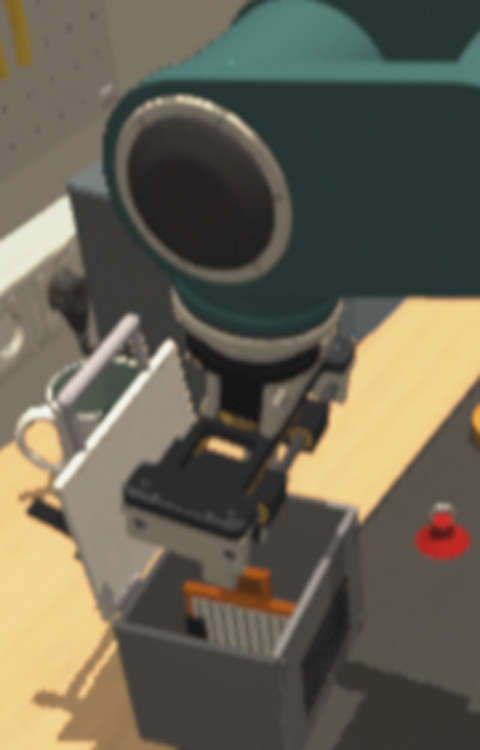

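View pics/w15.png

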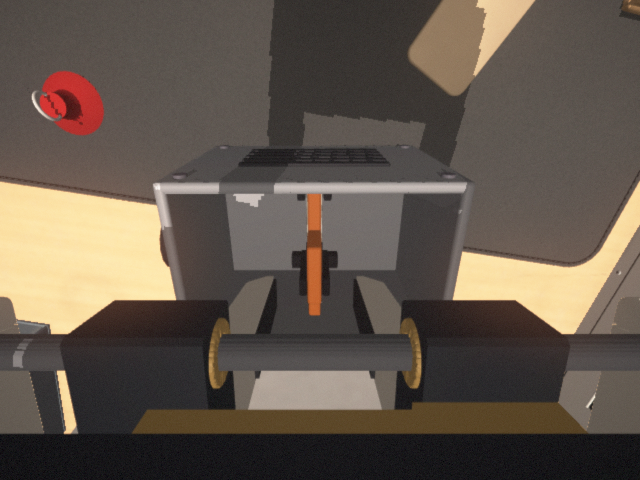

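arm_command([
  [[0,0,0],[0.1,0,0.6],0.57],
  [[0,0,0],[0.2,0,1.2],0.57],
  [[0,0,0],[0.25,0,1.5],0.57],
  [[0,0,0],[0.25,0,1.5],0.57],
  [[0,0,0],[0.25,0,1.5],1],
  [[0,0,0],[0.25,0,1.5],1],
  [[0,0,0],[0.25,0,1.5],1],
  [[0,0,0],[0.25,0,1.5],1],
  [[0,0,0],[0.25,0,1.5],1],
  [[0,0,0],[0.25,0,1.5],1],
  [[0,0,0],[0.25,0,1.5],1],
], force=35)

```text
t: 15.68
ee_pos: [0.6664, 0.0894, 0.0774]
eef_rot: [[-0.972, -0.161, 0.17], [-0.158, 0.987, 0.027], [-0.172, -0.001, -0.985]]
force: [-1.2, 0.1, 3.4]
opening: 0.0078
```

```bash
python3 - <<'E'
from h import *
rel(RT,B(.004,-.0005,.0755))
R=np.array(robot.state()['eef_rot']); print('up in tool',np.round(R.T@ez,3))
for n in('scene',): grab(n,n[0]+'16')
crop('s16',180,50,340,300,3,'s16c')
E
```

```text
turn [-0.01 -0.01  0.01] shift [ 0.03 -0.    0.07] t 15.6833 j [  5.2   4.3  98.9   0.7  66.9 -94.3] F [-1.23  0.09  3.38] open 0.007784383543348189
up in tool [-0.172 -0.001 -0.985]
```

View pics/s16c.png

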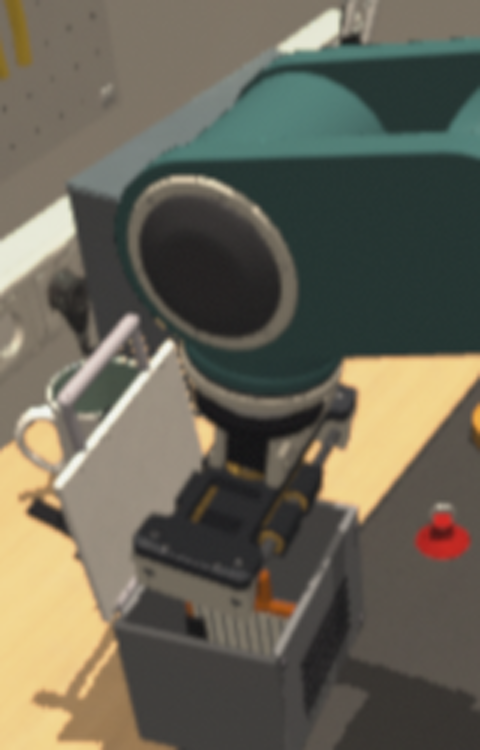

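arm_command([
  [[0,0,0],[-0.05,0,-0.3],1],
  [[0,0,0],[-0.14,0,-0.8],1],
  [[0,0,0],[-0.26,0,-1.5],1],
  [[0,0,0],[-0.4,0,-2.3],1],
  [[0,0,0],[-0.54,0,-3.1],1],
  [[0,0,0],[-0.68,0,-3.9],1],
  [[0,0,0],[-0.82,0,-4.7],1],
  [[0,0,0],[-0.96,0,-5.5],1],
  [[0,0,0],[-1.1,0,-6.3],1],
  [[0,0,0],[-1.1,0,-6.3],1],
  [[0,0,0],[-1.1,0,-6.3],1],
])

```text
t: 16.65
ee_pos: [0.6665, 0.0896, 0.2388]
eef_rot: [[-0.972, -0.161, 0.172], [-0.158, 0.987, 0.027], [-0.174, -0.001, -0.985]]
force: [-0.2, 0.1, -1.3]
opening: 0.0077
```

```bash
cat >> h.py <<'E'
yp=np.radians(-1.1);px=np.array([np.cos(yp),np.sin(yp),0]);op=np.array([.4343,-.0317,0])
RF=rot(-np.cos(a)*px-np.sin(a)*ez,np.sin(a)*px-np.cos(a)*ez)
PF=op+px*.003+ez*(.157+.0185)
E
python3 - <<'E'
from h import *
rel(RF,PF)
for n in('scene','wrist'): grab(n,n[0]+'17')
crop('s17',180,0,380,300,2.5,'s17c')
E
```

```text
turn [0.35 0.01 2.04] shift [10.12 -3.31  0.78] t 16.65 j [  5.2  -0.4  88.5   0.7  81.9 -94.1] F [-0.2   0.07 -1.25] open 0.007748374971627047
```

View pics/s17c.png

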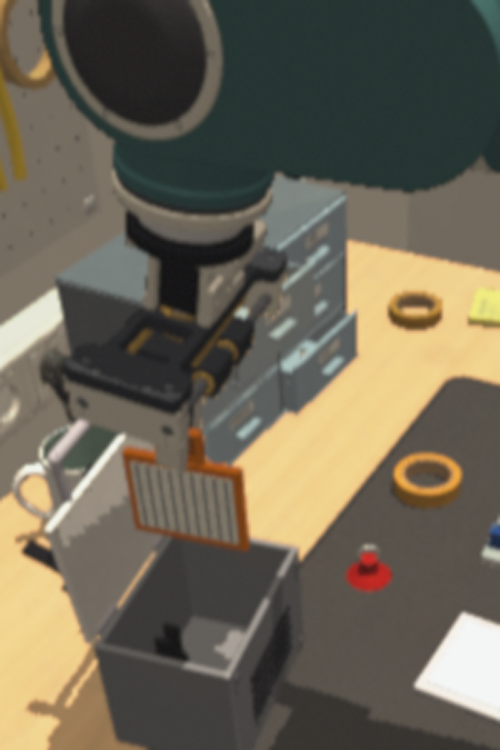

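arm_command([
  [[0,0,0],[1,-0.3,-0.3],1],
  [[0,0,0.4],[2.5,-0.8,-0.3],1],
  [[0.1,0,0.8],[4,-1.3,-0.2],1],
  [[0.2,0,1.2],[5.5,-1.8,0],1],
  [[0.25,0,1.6],[7,-2.3,0.2],1],
  [[0.35,0,2],[8.5,-2.8,0.5],1],
  [[0.35,0,2.04],[9.6,-3.2,0.7],1],
  [[0.35,0,2.04],[10.1,-3.3,0.7],1],
  [[0.35,0,2.04],[10.1,-3.3,0.7],1],
  [[0.35,0,2.04],[10.1,-3.3,0.7],1],
  [[0.35,0,2.04],[10.1,-3.3,0.7],1],
  [[0.35,0,2.04],[10.1,-3.3,0.7],1],
])

```text
t: 17.75
ee_pos: [0.4376, -0.0311, 0.1762]
eef_rot: [[-0.985, 0.019, 0.171], [0.018, 1.0, -0.003], [-0.171, -0.0, -0.985]]
force: [0.3, 0.2, -0.1]
opening: 0.0078
```

```bash
python3 - <<'E'
from h import *
rel(RF,PF)
for n in('scene','wrist','top'): grab(n,n[0]+'18')
f=load('s18');P=cloud(f)-op
b=np.stack([P@px,P@np.array([-px[1],px[0],0]),P[...,2]],-1)
h=cv2.cvtColor(f['frame'],cv2.COLOR_BGR2HSV)
m=(abs(b[...,0])<.07)&(abs(b[...,1])<.02)&(b[...,2]>.09)&(b[...,2]<.19)
q=b[m]; print(len(q),np.percentile(q,[1,50,99],axis=0))
z=q[:,2]
for lo in np.arange(.1,.17,.012):
    s=q[(z>lo)&(z<lo+.012)]; print(round(lo,3),np.round(np.percentile(s[:,0],[1,99]),4),np.round(np.median(s[:,1]),4))
E
```

```text
turn [ 0.   -0.03  0.01] shift [ 0.01 -0.03  0.02] t 17.75 j [ -8.2 -31.  118.8   1.2  82.4 -97.2] F [ 0.3   0.16 -0.08] open 0.007756561334616886
1427 [[-4.24554966e-02 -3.99255722e-05  1.08304856e-01]
 [-8.66114499e-04  5.86521622e-03  1.48088179e-01]
 [ 4.60879433e-02  1.64900867e-02  1.87341225e-01]]
0.1 [-0.0425  0.0462] 0.0053
0.112 [-0.0424  0.0465] 0.0058
0.124 [-0.0425  0.0455] 0.0061
0.136 [-0.0423  0.0469] 0.006
0.148 [-0.0425  0.0449] 0.0061
0.16 [-0.0423  0.0461] 0.006
```

View pics/s18.png

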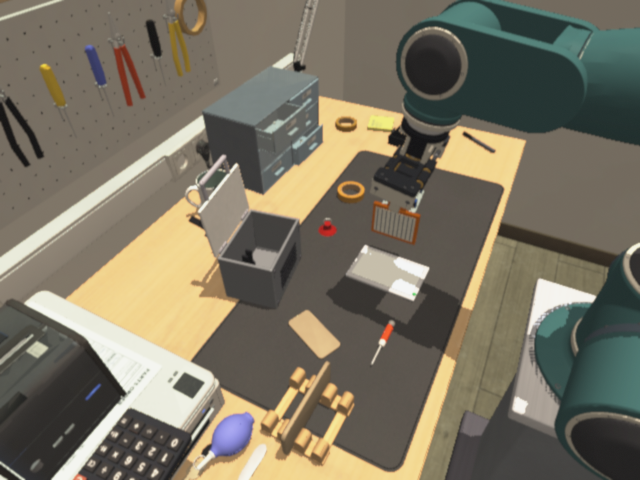

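View pics/w18.png

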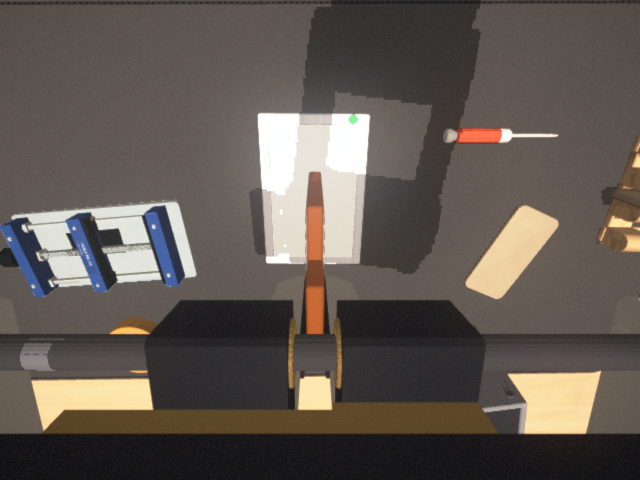

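arm_command([
  [[0,0,0],[0,0,0],1],
  [[0,0,0],[0,0,0],1],
  [[0,0,0],[0,0,0],1],
  [[0,0,0],[0,0,0],1],
])

```text
t: 18.23
ee_pos: [0.437, -0.0314, 0.1763]
eef_rot: [[-0.985, 0.019, 0.172], [0.019, 1.0, -0.003], [-0.172, -0.0, -0.985]]
force: [0.2, -0.1, 0.2]
opening: 0.0074
```

```bash
python3 - <<'E'
from h import *
P=cloud(load('s18')).reshape(-1,3)-orr
b=np.stack([P@rx,P@ry,P[:,2]],1)
q=b[(abs(b[:,0])<.012)&(abs(b[:,1])<.1)&(b[:,2]>.042)&(b[:,2]<.1)]
print('phone',np.percentile(q,[1,50,99],axis=0))
P=cloud(load('s18')).reshape(-1,3)-ob;b=np.stack([P@ex,P@ey,P[:,2]],1)
q=b[(abs(b[:,1])<.06)&(b[:,2]>.13)&(b[:,2]<.21)&(b[:,0]>.03)&(b[:,0]<.1)]
print('cover slope rad',np.pi/2+np.arctan(np.polyfit(q[:,2],q[:,0],1)[0]))
print(robot.state()['ee_pos'],robot.state()['opening'],robot.state()['qd']); print(robot.job_done())
E
```

```text
phone [[-0.00270867 -0.0662348   0.04240968]
 [-0.0016456   0.01087724  0.07063014]
 [ 0.00544516  0.07140451  0.07731593]]
cover slope rad 1.655627926670402
[ 0.43700652 -0.03140183  0.17627532] 0.007395461653261979 [-0.14788799 -0.24260993  0.07668251  0.01364308 -0.08575778 -0.05502745]
the job is handed in; nothing more can be done
None
```

The job is done and handed in at about 18 s. The interface reported no verdict. The phone went into the rack's middle slot and was let go. The cover was then swung open by its bar. The plate was drawn out by its tab and is held over the light panel.

My last checks, all from the camera images:
- **Phone:** it stands upright in the middle slot, its faces within about 3 to 5 mm of the slot's centre line. Its top edge is near 76 mm, which matches sitting on the slot floor.
- **Cover:** it is open at about 1.66 rad and stayed there after I let go.
- **Plate:** it is upright and gripped (opening 7.4 mm, commanded grip 35 N), about 2 mm from the panel's centre and in line with its long sides. Its lower edge is about 10 cm above the panel.
- **Things lying around:** in the final pictures they look to be where they started. I did not measure this.

Nothing failed. Three small points:
- **Camera disagreement:** the cameras disagreed by up to about 2 mm on the rack and bar positions, so I aimed in between.
- **Bar force:** about 16 N built up on the bar early in the swing. It dropped to about 5 N once I corrected the path.
- **Tilted grasp:** I took the plate with the tool tilted 10° to keep the wrist clear of the open cover, and I kept that tilt to the end.

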